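# Clear up the chopping station

### The arm

A 7-joint arm with a two-finger parallel gripper is mounted at the origin on the work surface. World frame = base frame: x ahead of the robot, y to its left, z up, the work surface at z = 0. Lengths are in m, angles in rad, forces in N, time in s.
With the tool pointing down it reaches from about 0.4 to 0.85 m from the base axis. Payload 4.5 kg.
Tool frame: the origin (TCP) lies midway between the tips of the shut fingers; the grasp point (between the pads) lies 19 mm behind it; x points along the fingers, y is the direction in which the jaws open and shut, and the axes are right-handed (so a half turn about x gives the same grasp; the last joint's range is limited). The gripper opens to 88 mm and grips with 3 to 60 N. Pads are 18 mm wide; open, the fingers measure 123 mm over their backs; the gripper's body (75 mm by 187 mm) begins 45 mm behind the grasp point.
Start: joints at [-1.198, 0.689, -0.195, 1.565, 0.157, 0.902, -0.215], TCP at [0.208, 0.59, 0.239] pointing down, gripper open.
Joint ranges: [-3.01, 3.01], [-0.46, 2.08], [-1.47, 1.51], [0.13, 2.56], [-1, 4.14], [0.04, 2.09], [-2.66, 2.66]. Speed limits (rad/s): [2.57, 2.57, 3.14, 3.14, 3.14, 3.14, 3.14].

### API

Orientations are given as a unit quaternion [x, y, z, w].
In Python, from plant import r gives the robot as it stands.
- The arm moves only by the tool arm_command, never from a script. Its argument "plan" is a list of rows, each a list of 5 numbers: the finger opening in m, from 0 to 0.0881, then the shift along the tool's x, y, z in m, then the turn about the tool's x in rad. In form: [[grip, dx, dy, dz, roll], ...]. A call has 1 to 12 rows; each row shifts and turns the commanded pose from where the row before left it, along the tool's axes as they then stand; what a row does not reach is not made up. A row lasts 1/8 s, in which the tool goes at most 62.5 mm and 10.7 degrees, less where a joint would pass 70% of its speed; a pose out of reach is approached as far as the arm can. A call is refused whole if a number of a shift passes 0.0625 or a number of a turn 0.188, either way. A call with a gripper value outside its range is refused whole. The fingers move at their own pace and stop on an object; "force" is the grip in N (left out, the last holds). Time passes only in rows, so rows that do not move let the fingers close. It gives the time, the measured TCP pose, the force and the opening at its end, in the units of the state.
- r.get_state(): the state, without advancing time (a new reading comes with each control period).
- r.snapshot(name): name is "side" or "top"; returns (picture, depth): 480x640x3 uint8, red, green, blue; 480x640 float32, m along the optical axis (not along the pixel's ray), 0 where there is no reading.
- r.calibration(name): a dict with "fx", "fy", "cx", "cy" (pixels), "k1" (the pictures are not rectified: a ray, as slopes to the right and down, at radius r is drawn at 1 + k1 r^2 times it, then the intrinsics apply), "eye" and "orientation" of the camera in the world. Camera axes: x right, y down, z forward; pixel columns grow to the right and rows downward; lengths in m; the calibration is good to about 2 mm. A picture is of the moment at which its call begins. calibration takes no time and is no camera call.
- r.finish_job(): hands the job in, once; it reports no verdict.
The state is a dict: "clock": time; "q": joint angles; "qd": joint speeds; "joint_torque": joint torques, N m; "tool_pos": TCP position; "eef_rot": TCP orientation; "contact_force": force on the tool from outside, world axes, zero at the start; "moment": the same for the moment, N m; "opening": opening from 0.0 (shut) to 1.0 (fully open).
Only numpy, scipy, OpenCV 4.12 (cv2) and the standard library are available. Lean on these libraries where they do the work, as an engineer would, in place of code of your own. Each camera call takes 0.05 s, during which the arm holds its last target.

### The job

Clear up after chopping: lift the lid off the steel compost pail, put every vegetable scrap from the bamboo board and its two pulled-out trays into the pail, and put the lid back on so that it sits level on the rim. Slide both emptied trays fully home into their bays under the board, fronts flush with the board's edge and pull tabs outward. Leave the pepper mill, mug and oil bottle where they stand.

Things in the scene. Friction and masses are not known exactly. Their poses are not given: they have to be found in the camera images.
- board: bamboo chopping board on runners, fixed, 268 (x) x 215 (y) x 60 mm high; origin on the worktop under its centre. Under its 16 mm top are two bays side by side, open only at the front edge (-y side, 107.5 mm from the origin), each 110 mm wide, 44 high, 190 deep to a solid stop, with 16 mm runners between and beside them. The bays have no floor: trays slide on the worktop
- bay_near (a point): in the bay on the board's own -x side (63 mm from the board's middle), on the worktop: where a tray's origin lies when that tray is fully home; axes as the board's, y points into the bay
- bay_far (a point): the same for the bay on the board's own +x side
- tray_a: loose open bamboo tray, 105 (x) x 190 (y) x 40 mm high, walls and floor 6 mm, 0.3 kg; origin under its centre. On its -y end wall a pull tab, 18 mm wide (x), sticks out 34 mm (y -95 to -129), 10 to 32 mm above the underside. Starts on the worktop in front of the board, tab away from it, perhaps with a scrap in it. Either tray fits either bay, one in each
- tray_b: the same as tray_a
- pail: round stainless compost pail, fixed, 160 mm high, 154 mm across the rim and 136 mm at the foot, wall 4 mm, open mouth 146 mm under the lid; origin under its centre on the worktop. A thin bail handle hangs down on its -x side
- lid: loose round steel lid, 160 mm across, 0.22 kg, starting on the pail; origin at the centre of its underside, z up. A plug 134 mm across, 8 mm deep reaches into the mouth; the flange above rests on the rim: seated, the origin is 152 mm above the pail's. The black knob on its axis is a 28 mm cylinder, 20 to 50 mm above the origin. It lies flat on its plug on any free worktop
- lemon_a: scrap: half lemon, flat side down, a dome 62 mm across and 36 mm high with upright sides in its lower half; origin at mid-height; starts in a tray. Any scrap may be absent
- lemon_b: the same as lemon_a, in the other tray
- stalk_a: scrap: broccoli stalk, an eight-sided bar 85 mm long (along its x) and 36 mm thick, lying on the board; origin at its middle
- stalk_b: the same as stalk_a
- potato_a: scrap: half potato, flat side down, 85 (x) x 52 (y) x 32 mm, narrowing to 66 x 38 mm in its upper half, lying on the board; origin 16 mm above its underside
- potato_b: the same as potato_a
- pepper_mill: bystander: dark wooden pepper mill, 58 mm across, 190 mm tall, beyond the work; origin under its centre
- mug: bystander: white mug, 82 mm across, 95 mm tall; origin under its centre
- oil_bottle: bystander: green oil bottle, 62 mm across, 220 mm tall; origin under its centre
Not all that is in view belongs to the job. Leave any pink or purple look-alike of the lemon_b alone.

How it is judged:
By the outcome, as a careful person would: the job done as asked, in the order asked, and still so for the second after the job is handed in, with the robot touching nothing.
Of lemon_a, lemon_b, stalk_a, stalk_b, potato_a, potato_b only 3 to 5 are there at a start; the rules pass over those that are not, and their reading is None.
At some moment in a run one of stalk_a, stalk_b, potato_a, potato_b may be knocked a few centimetres aside while the robot is not near it.
Once in a run the grip may slacken for a moment while it holds something.
It also fails if it takes over 210 s, if anything falls off the work surface, if the arm or the gripper's body presses on something with over 40 N, if the wrist force passes 120 N, or if a joint passes its speed limit or range.

## Working session

There is one attempt and no reset: what is moved stays moved. The work goes in short steps, Python scripts to look and compute and a tool call to move; the robot and the scene stay as the last step left them, time stands still between calls to the robot, and variables do not carry over. Pictures are saved under pics/ and viewed, and the job is handed in when it is done.

Besides the shell and the picture viewer there is one more tool, called as name(argument=value, ...) on one line, values as JSON. arm_command: Moves the arm, as the interface text tells. Its arguments: {"type":"object","properties":{"plan":{"type":"array","items":{"type":"array","items":{"type":"number"}}},"force":{"type":"number"}},"required":["plan"]}

```bash
ls; mkdir -p pics
python3 - <<'E'
from plant import r
import cv2
for n in("side","top"):
    p,d=r.snapshot(n); cv2.imwrite(f"pics/{n}0.png",p[:,:,::-1]); print(n,r.calibration(n))
print(r.get_state())
E
```

```text
pics
side {'fx': 470.8847842883446, 'fy': 470.8847842883446, 'cx': 316.25288017212597, 'cy': 243.35636184885487, 'k1': -0.0027615132098313473, 'eye': array([ 0.17733529, -0.63940959,  0.84044792]), 'orientation': array([ 0.88742614, -0.22458759,  0.10751655, -0.38791165])}
top {'fx': 509.0748374248063, 'fy': 509.0748374248063, 'cx': 315.6100667708177, 'cy': 237.78833299776701, 'k1': -0.15011724129734758, 'eye': array([0.35659411, 0.0398378 , 1.24733385]), 'orientation': array([-0.69986103,  0.70833378, -0.05913351,  0.07043458])}
{'clock': 0.1, 'q': array([-1.19820434,  0.68992147, -0.19453472,  1.56621302,  0.15729257,
        0.90253686, -0.21509091]), 'qd': array([-1.11876770e-03, -1.10654635e-03, -7.09408959e-05, -3.57784500e-03,
       -1.49905488e-04,  1.57454781e-03, -3.09103197e-04]), 'joint_torque': array([-3.04356246e-03, -5.28496742e+01, -1.27155181e+00, -1.53837007e+01,
       -5.25446318e-02,  1.95794470e-03,  4.58027625e-05]), 'tool_pos': array([0.20756169, 0.58892358, 0.23798449]), 'eef_rot': array([ 0.11858465,  0.69705283, -0.11977143,  0.69692886]), 'contact_force': array([ 0.38085958,  0.28088888, -0.49587776]), 'moment': array([ 0.00999354, -0.01395915, -0.00677195]), 'opening': 0.9996236371744601}
```

View pics/side0.png

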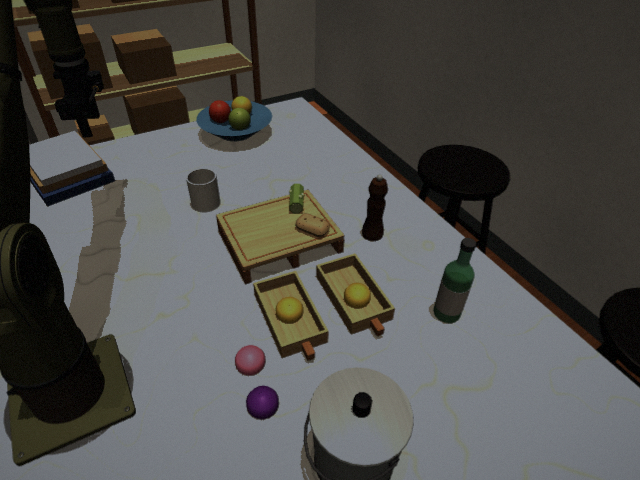

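View pics/top0.png

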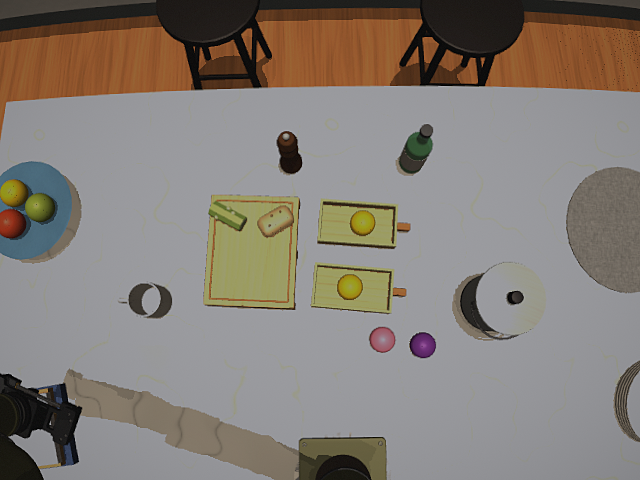

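Both views show the board with a stalk (top 228,215) and a potato (275,221), and two trays with yellow lemons (top 363,222 and 350,287). The pink (382,340) and purple (423,345) balls are look-alikes on the worktop. The lidded pail is at (510,298).
The lemon could be mistaken for the pink ball, the purple ball or the fruit in the bowl (13,193), (40,207), (11,223). I choose the yellow domes in the trays.

```bash
cat > h.py <<'E'
from plant import r
import cv2, numpy as np
from scipy.spatial.transform import Rotation as R
C={n:r.calibration(n) for n in("side","top")}
def ray(n,px):
    c=C[n];K=np.array([[c['fx'],0,c['cx']],[0,c['fy'],c['cy']],[0,0,1]])
    u=cv2.undistortPoints(np.array(px,float).reshape(-1,1,2),K,np.array([c['k1'],0,0,0.]))[:,0]
    return c['eye'],R.from_quat(c['orientation']).apply(np.c_[u,np.ones(len(u))])
def plane(n,px,z):
    e,d=ray(n,px); return e+d*((z-e[2])/d[:,2])[:,None]
def tri(ps,pt):
    e1,d1=ray("side",[ps]);e2,d2=ray("top",[pt]);A=np.c_[d1[0],-d2[0]]
    s=np.linalg.lstsq(A,e2-e1,rcond=None)[0];a=e1+s[0]*d1[0];b=e2+s[1]*d2[0]
    return (a+b)/2,np.linalg.norm(a-b)
def cloud(n,d):
    e,D=ray(n,np.stack(np.meshgrid(np.arange(640),np.arange(480)),-1).reshape(-1,2))
    c=C[n];f=R.from_quat(c['orientation']).apply([0,0,1.])
    P=e+D*(d.reshape(-1,1)); return P.reshape(480,640,3)
def proj(n,P):
    c=C[n];K=np.array([[c['fx'],0,c['cx']],[0,c['fy'],c['cy']],[0,0,1]])
    Rt=R.from_quat(c['orientation']).inv();v=Rt.apply(np.atleast_2d(P)-c['eye'])
    u=v[:,:2]/v[:,2:];u=u*(1+c['k1']*(u**2).sum(1))[:,None];return u*c['fx']+[c['cx'],c['cy']]
def st():
    s=r.get_state();a=R.from_quat(s['eef_rot']).as_matrix()
    print('t',round(s['clock'],2),'tcp',s['tool_pos'].round(4),'x',a[:,0].round(3),'y',a[:,1].round(3),'yaw_y',round(np.degrees(np.arctan2(a[1,1],a[0,1])),2),'open',round(s['opening']*.0881,4),'F',s['contact_force'].round(1))
    return s,a
def go(xyz,yaw=None):
    "print tool-axis shift to reach xyz; yaw deg for jaw axis (mod 180)"
    s,a=st();d=a.T@(np.array(xyz)-s['tool_pos']);print('shift tool',d.round(4))
    if yaw is not None:
        y=np.degrees(np.arctan2(a[1,1],a[0,1]));dy=(yaw-y+90)%180-90
        rl=dy*np.sign(a[2,0]);print('roll rad',round(np.radians(rl),3),'q7',s['q'][6].round(2))
E
python3 - <<'E'
from h import *
s,a=st()
p,d=r.snapshot("top"); P=cloud("top",d); ps,ds=r.snapshot("side"); Q=cloud("side",ds)
np.savez('c0.npz',p=p,P=P,ps=ps,Q=Q)
for n,c in dict(lemU=(363,222),lemL=(350,287),stalk=(228,215),pot=(275,221),board=(250,260),pailknob=(516,297),lid=(500,280),table=(450,400),trayfloor=(330,225),mill=(288,140),bottle=(426,130),mug=(150,300),pink=(382,340),purp=(423,345),mat=(628,228),ring=(635,400)).items(): print(n,P[c[1],c[0]].round(3))
print(P[226,403].round(3),P[292,399].round(3))
cr=cv2.resize(p[185:355,200:420],None,fx=3.5,fy=3.5,interpolation=cv2.INTER_CUBIC); cv2.imwrite('pics/crop0.png',cr[:,:,::-1])
E
```

```text
t 0.1 tcp [0.2076 0.5889 0.238 ] x [-0.    -0.002 -1.   ] y [ 0.332  0.943 -0.002] yaw_y 70.59 open 0.0881 F [ 0.4  0.3 -0.5]
lemU [ 0.618 -0.057  0.04 ]
lemL [ 0.461 -0.022  0.042]
stalk [0.628 0.262 0.092]
pot [0.613 0.152 0.091]
board [0.526 0.214 0.055]
pailknob [ 0.42  -0.362  0.2  ]
lid [ 0.459 -0.34   0.169]
table [ 0.187 -0.261 -0.002]
trayfloor [0.618 0.022 0.009]
mill [0.78  0.116 0.173]
bottle [0.357 0.04  1.247]
mug [0.436 0.472 0.005]
pink [ 0.335 -0.095  0.037]
purp [ 0.322 -0.192  0.038]
mat [ 0.603 -0.766  0.003]
ring [ 0.167 -0.714  0.055]
[ 0.609 -0.156  0.031] [ 0.448 -0.14   0.03 ]
```

View pics/crop0.png

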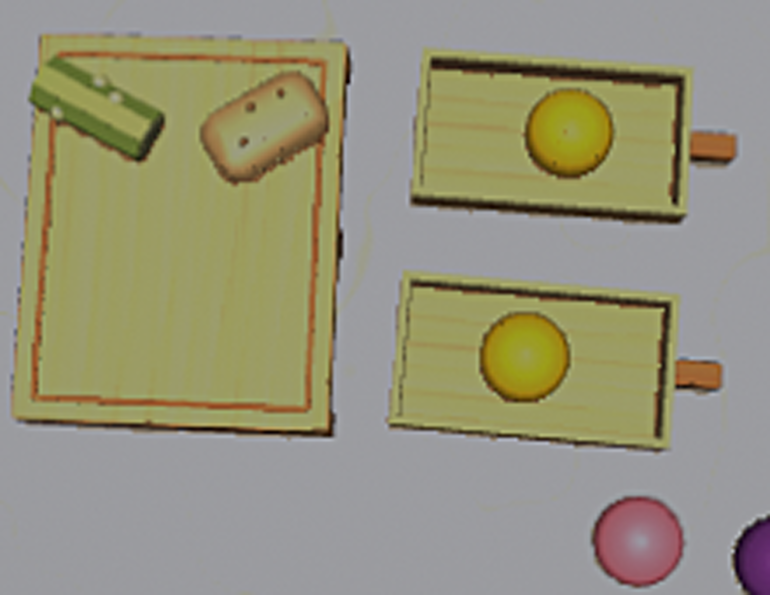

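The crop confirms two yellow half lemons in the trays and a stalk and a potato on the board. The pink and purple balls lie outside. I'll measure poses next.

```bash
cat >> h.py <<'E'
def rect(pts):
    # minAreaRect in mm of xy pts -> centre, long, short, yaw of long axis (deg)
    (cx,cy),(w,h),an=cv2.minAreaRect((pts[:,:2]*1000).astype(np.float32))
    if w<h: w,h,an=h,w,an+90
    return np.round([cx,cy,w,h,(an+90)%180-90],1)
def clean(m):
    n,l,s,_=cv2.connectedComponentsWithStats(m.astype(np.uint8)); return [l==i for i in range(1,n) if s[i,4]>60]
def comps(P,x0,x1,y0,y1,z0,z1):
    m=(P[...,0]>x0)&(P[...,0]<x1)&(P[...,1]>y0)&(P[...,1]<y1)&(P[...,2]>z0)&(P[...,2]<z1)
    return clean(m)
E
python3 - <<'E'
from h import *
c=np.load('c0.npz')
for nm in 'PQ':
    P=c[nm]; print(nm)
    def rep(t,*b,f=rect):
        for m in comps(P,*b):
            p=P[m]; print(t,len(p),f(p),'z med/max',np.median(p[:,2]).round(3),p[:,2].max().round(3))
    rep('board',.35,.75,.05,.36,.045,.07)
    rep('boarditems',.35,.75,.05,.36,.07,.13)
    rep('trays(all)',.38,.72,-.13,.065,.028,.05)
    rep('tray bodies',.38,.72,-.18,.065,.004,.05)
    rep('lid',.2,.6,-.55,-.2,.15,.18)
    rep('knob',.2,.6,-.55,-.2,.19,.23)
    rep('bottle',.5,.8,-.3,0,.05,.26); rep('mill',.65,.9,.05,.25,.08,.26)
for n,im,P in(('top',c['p'],c['P']),('side',c['ps'],c['Q'])):
    hsv=cv2.cvtColor(im,cv2.COLOR_RGB2HSV)
    m=cv2.inRange(hsv,(20,170,90),(32,255,255))>0
    m&=(P[...,0]>.38)&(P[...,0]<.72)&(P[...,1]<.06)&(P[...,1]>-.2)
    for k in clean(m):
        q=P[k]; ys,xs=np.nonzero(k); print(n,'lemon px',xs.mean().round(1),ys.mean().round(1),rect(q),q[:,2].max().round(3))
E
```

```text
P
board 8637 [550.6 211.7 269.5 215.3  -2.9] z med/max 0.06 0.07
boarditems 581 [630.9 266.9  87.7  39.4  63.1] z med/max 0.093 0.102
boarditems 734 [617.6 152.8  84.6  52.7 -60.1] z med/max 0.088 0.097
trays(all) 591 [619.8 -42.  185.2 107.1  84.9] z med/max 0.039 0.048
trays(all) 394 [621.6 -56.8  54.8  54.   14.7] z med/max 0.037 0.045
trays(all) 657 [460.7 -32.  197.4 106.   84.2] z med/max 0.039 0.048
trays(all) 431 [464.3 -21.6  55.8  54.6 -63.6] z med/max 0.036 0.046
tray bodies 3164 [623.2 -60.8 227.4 121.4  86.5] z med/max 0.013 0.048
tray bodies 3127 [463.4 -48.5 232.3 115.8  84.5] z med/max 0.009 0.048
lid 3893 [ 420.6 -363.4  157.3  156.4  -47.1] z med/max 0.168 0.18
knob 140 [ 419.4 -362.5   26.4   25.8  -51.5] z med/max 0.2 0.206
bottle 949 [ 773.8 -184.3   61.8   48.2   82.7] z med/max 0.143 0.226
mill 529 [780.6 120.6  48.   42.3  87.4] z med/max 0.164 0.196
Q
board 5354 [548.3 209.2 269.2 221.2  -3.2] z med/max 0.06 0.07
boarditems 363 [628.8 264.2  91.6  40.   63.3] z med/max 0.092 0.101
boarditems 523 [614.4 147.7  81.7  51.7 -57.8] z med/max 0.087 0.094
trays(all)
[... 230 characters left out ...]
8  54.6 -87.8] z med/max 0.036 0.045
tray bodies 3667 [614.9 -63.3 229.  108.4  85.1] z med/max 0.022 0.045
tray bodies 3914 [456.6 -47.3 228.1 107.4  84.3] z med/max 0.02 0.045
lid 7763 [ 417.3 -366.5  158.5  157.6   64.6] z med/max 0.169 0.18
knob 315 [ 417.7 -366.9   27.1   27.    -1.2] z med/max 0.202 0.206
bottle 1683 [ 772.8 -196.2   61.7   47.1  -43.8] z med/max 0.135 0.223
mill 656 [778.6 114.6  45.3  40.7 -80.7] z med/max 0.141 0.195
top lemon px 362.4 222.1 [619.8 -57.3  57.   55.9  89.8] 0.045
top lemon px 349.5 286.5 [463.4 -22.2  60.7  55.3  87.9] 0.046
side lemon px 357.0 293.0 [616.5 -62.1  53.8  51.8 -81.6] 0.045
side lemon px 288.7 307.5 [460.2 -27.2  54.6  53.4 -75.2] 0.044
```

arm_command(plan=[[0.085, -0.03, 0, 0, -0.17], [0.085, -0.03, 0, 0, -0.17], [0.085, 0, 0, 0.06, 0], [0.085, 0, 0, 0.06, 0], [0.085, 0, 0, 0.06, 0], [0.085, 0, 0, 0.06, 0], [0.085, 0, -0.06, 0.03, 0], [0.085, 0, -0.06, 0.02, 0], [0.085, 0, -0.06, 0, 0]])

```text
clock: 1.32
tool_pos: [0.4976, 0.4117, 0.2978]
eef_rot: [0.0, 0.707, -0.001, 0.707]
contact_force: [0.4, -1.1, -0.3]
opening: 0.966
```

Run:
```python
from h import *
s,a=st();print(s['q'].round(2))
```

```text
t 1.32 tcp [0.4976 0.4117 0.2978] x [ 0.001 -0.001 -1.   ] y [ 0.002  1.    -0.001] yaw_y 89.9 open 0.0851 F [ 0.4 -1.1 -0.3]
[-0.59  0.67 -0.32  1.42  0.22  1.09  0.62]
```

arm_command(plan=[[0.06, 0, -0.06, 0, 0], [0.06, 0, -0.06, 0, 0], [0.06, 0, -0.06, 0, 0], [0.06, 0, -0.06, 0, 0], [0.06, 0, -0.06, 0, 0], [0.06, 0, -0.06, 0, 0], [0.06, 0, -0.06, 0, 0], [0.06, 0, -0.06, -0.01, 0], [0.06, 0, -0.06, -0.01, 0], [0.06, 0, -0.06, -0.02, 0], [0.06, 0, -0.06, -0.02, 0], [0.06, 0, -0.06, -0.02, 0]])

```text
clock: 2.82
tool_pos: [0.4164, -0.3052, 0.2987]
eef_rot: [-0.0, 0.707, 0.0, 0.707]
contact_force: [0.7, 0.2, 0.2]
opening: 0.677
```

Run:
```python
from h import *
s,a=go([.4186,-.3647,.178],90);print(s['q'].round(2))
```

```text
t 2.83 tcp [ 0.4164 -0.3052  0.2987] x [ 0.  0. -1.] y [-0.001  1.     0.   ] yaw_y 90.08 open 0.0596 F [0.7 0.2 0.2]
shift tool [ 0.1207 -0.0595  0.0021]
roll rad 0.001 q7 1.91Traceback (most recent call last):
  File "<stdin>", line 2, in <module>
TypeError: cannot unpack non-iterable NoneType object
```

arm_command(plan=[[0.06, 0, -0.05, 0.002, 0], [0.06, 0.03, -0.0095, 0, 0], [0.06, 0.05, 0, 0, 0], [0.06, 0.03, 0, 0, 0], [0.06, 0.01, 0, 0, 0], [0.06, 0, 0, 0, 0]])

```text
clock: 3.58
tool_pos: [0.4194, -0.3628, 0.1787]
eef_rot: [-0.0, 0.707, 0.001, 0.707]
contact_force: [1.0, -0.2, 0.8]
opening: 0.682
```

```bash
sed -i 's/^def go/def go/; $a\    return s,a' h.py; tail -4 h.py
python3 - <<'E'
from h import *
st()
p,d=r.snapshot("side"); cv2.imwrite('pics/s1.png',cv2.resize(p[330:480,250:470],None,fx=3,fy=3)[:,:,::-1])
E
```

```text
def comps(P,x0,x1,y0,y1,z0,z1):
    m=(P[...,0]>x0)&(P[...,0]<x1)&(P[...,1]>y0)&(P[...,1]<y1)&(P[...,2]>z0)&(P[...,2]<z1)
    return clean(m)
    return s,a
t 3.58 tcp [ 0.4194 -0.3628  0.1787] x [-0.  0. -1.] y [-0.001  1.     0.   ] yaw_y 90.08 open 0.06 F [ 1.  -0.2  0.8]
```

View pics/s1.png

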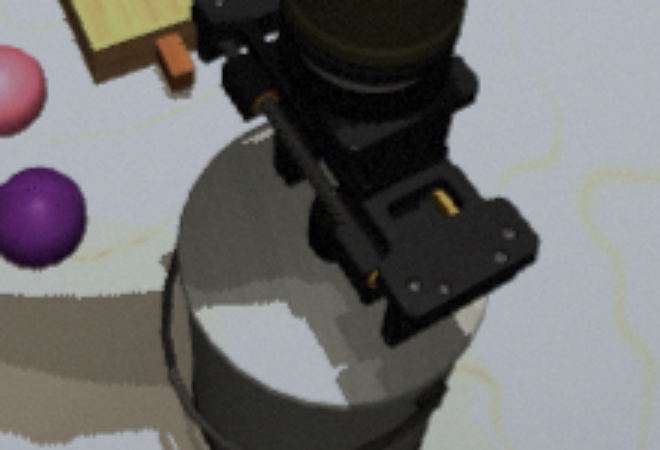

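The gripper straddles the knob over the lid centre (crop 340,240), so I'll close and lift.

arm_command(force=40, plan=[[0.02, 0, 0, 0, 0], [0.02, 0, 0, 0, 0], [0.02, 0, 0, 0, 0], [0.02, 0, 0, 0, 0], [0.02, -0.01, 0, 0, 0], [0.02, -0.03, 0, 0, 0], [0.02, -0.04, 0, 0, 0], [0.02, 0, 0, 0, 0]])

```text
clock: 4.62
tool_pos: [0.4209, -0.3635, 0.2615]
eef_rot: [-0.002, 0.705, -0.001, 0.709]
contact_force: [-0.4, 0.2, -2.3]
opening: 0.304
```

```bash
sed -i '$d' h.py
cat >> h.py <<'E'
def snap(tag):
    o={}
    for n in("top","side"):
        p,d=r.snapshot(n); cv2.imwrite(f'pics/{tag}_{n}.png',p[:,:,::-1]); o[n]=(p,cloud(n,d))
    return o
E
python3 - <<'E'
from h import *
go([.63,-.38,.027],90)
E
```

```text
t 4.62 tcp [ 0.4209 -0.3635  0.2615] x [ 0.005 -0.003 -1.   ] y [-0.001  1.    -0.003] yaw_y 90.07 open 0.0268 F [-0.4  0.2 -2.3]
shift tool [ 0.2356 -0.016   0.2079]
roll rad 0.001 q7 1.97
```

arm_command(plan=[[0.02, 0, -0.005, 0.04, 0], [0.02, 0, -0.005, 0.05, 0], [0.02, 0, -0.006, 0.05, 0], [0.02, 0, 0, 0.05, 0], [0.02, 0.03, 0, 0.018, 0], [0.02, 0.05, 0, 0, 0], [0.02, 0.05, 0, 0, 0], [0.02, 0.05, 0, 0, 0], [0.02, 0.03, 0, 0, 0], [0.02, 0.015, 0, 0, 0], [0.02, 0.004, 0, 0, 0], [0.02, 0, 0, 0, 0]])

```text
clock: 6.12
tool_pos: [0.6279, -0.3788, 0.0306]
eef_rot: [-0.001, 0.707, 0.0, 0.708]
contact_force: [1.2, 0.6, -2.3]
opening: 0.306
```

Run:
```python
from h import *
go([.63,-.38,.0267],90)
```

```text
t 6.12 tcp [ 0.6279 -0.3788  0.0306] x [ 0.001 -0.001 -1.   ] y [-0.001  1.    -0.001] yaw_y 90.07 open 0.027 F [ 1.2  0.6 -2.3]
shift tool [ 0.0039 -0.0012  0.002 ]
roll rad 0.001 q7 1.83
```

Lower 3.5 mm, release and rise.

arm_command(plan=[[0.02, 0.0035, 0, 0, 0], [0.02, 0, 0, 0, 0], [0.06, 0, 0, 0, 0], [0.06, 0, 0, 0, 0], [0.06, 0, 0, 0, 0], [0.06, -0.02, 0, 0, 0], [0.06, -0.05, 0, 0, 0], [0.06, -0.05, 0, 0, 0], [0.06, -0.06, 0, 0, 0], [0.07, -0.06, 0.04, 0, 0], [0.07, 0, 0.06, 0, 0], [0.07, 0, 0.06, 0, 0]])

```text
clock: 7.62
tool_pos: [0.6276, -0.2225, 0.261]
eef_rot: [-0.0, 0.706, -0.0, 0.709]
contact_force: [1.0, 0.4, -0.3]
opening: 0.794
```

Run:
```python
from h import *
st(); o=snap('l1')
for n in o:
    P=o[n][1]
    for m in comps(P,.5,.75,-.5,-.25,.006,.06): print(n,'lid',rect(P[m]),np.median(P[m][:,2]).round(3))
    for m in comps(P,.5,.75,-.5,-.25,.04,.06): print(n,'knob',rect(P[m]),np.median(P[m][:,2]).round(3))
    for b in ((.35,.75,.05,.36,.07,.13),(.38,.72,-.13,.065,.028,.05),(.3,.5,-.47,-.27,.15,.17)):
        for m in comps(P,*b): print(n,rect(P[m]),np.median(P[m][:,2]).round(3))
```

```text
t 7.62 tcp [ 0.6276 -0.2225  0.261 ] x [ 0.004 -0.001 -1.   ] y [-0.     1.    -0.001] yaw_y 90.01 open 0.0699 F [ 1.   0.4 -0.3]
top lid [ 619.  -346.1  143.    97.6    2.8] 0.016
top knob [ 626.5 -372.5   26.5   19.6    5.2] 0.048
top [631.1 266.6  86.1  40.1  63.2] 0.093
top [617.8 152.9  84.6  53.1 -60. ] 0.088
top [619.7 -41.8 184.8 106.9  85.1] 0.039
top [621.6 -57.2  56.   56.    9.8] 0.036
top [460.8 -32.2 197.8 106.2  84. ] 0.039
top [463.4 -22.6  55.1  54.9   7. ] 0.036
top [ 436.9 -303.3  116.5   28.9  -16. ] 0.158
side lid [ 625.8 -380.2  158.5  158.2    8.1] 0.017
side knob [ 625.4 -379.9   27.3   26.4   44.9] 0.05
side [628.  262.6  90.5  40.1  63.4] 0.092
side [614.3 146.8  81.9  51.2 -61.1] 0.088
side [616.9 -41.6 184.  106.5  85. ] 0.039
side [458.8 -31.6 198.1 106.5  84. ] 0.039
side [617.8 -62.5  55.4  53.1  56.9] 0.036
side [461.2 -25.8  54.5  53.6  -3.3] 0.037
side [ 417.9 -366.4  153.4  152.4   65.2] 0.159
```

View pics/l1_side.png

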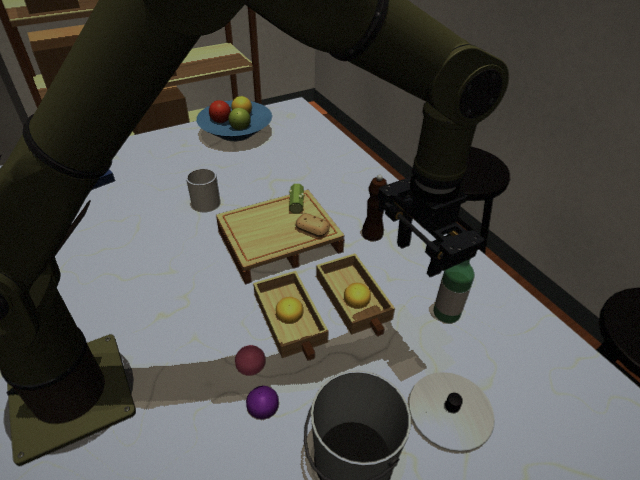

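The side view shows the lid flat on the worktop at (450,410) and the pail open at (360,430), with the scraps unmoved. Next is the far-tray lemon (357,295).

arm_command(force=20, plan=[[0.078, 0, 0.05, -0.004, 0], [0.078, 0, 0.06, -0.004, 0], [0.078, 0, 0.052, 0, 0.087], [0.078, 0.05, 0, 0, 0], [0.078, 0.06, 0, 0, 0], [0.078, 0.06, 0, 0, 0], [0.078, 0.04, 0, 0, 0], [0.078, 0, 0, 0, 0]])

```text
clock: 8.72
tool_pos: [0.6172, -0.0622, 0.0464]
eef_rot: [0.03, 0.708, -0.03, 0.705]
contact_force: [0.5, -0.2, 0.5]
opening: 0.889
```

Run:
```python
from h import *
go([.6197,-.0597,.011],85)
```

```text
t 8.72 tcp [ 0.6172 -0.0622  0.0464] x [-0.005 -0.    -1.   ] y [ 0.086  0.996 -0.001] yaw_y 85.09 open 0.0783 F [ 0.5 -0.2  0.5]
shift tool [0.0354 0.0027 0.0025]
roll rad 0.002 q7 1.25
```

arm_command(force=20, plan=[[0.078, 0.015, 0.003, 0.0025, 0], [0.078, 0.015, 0, 0, 0], [0.078, 0.005, 0, 0, 0], [0.04, 0, 0, 0, 0], [0.04, 0, 0, 0, 0], [0.04, 0, 0, 0, 0], [0.04, 0, 0, 0, 0], [0.04, -0.01, 0, 0, 0], [0.04, -0.03, 0, 0, 0], [0.04, -0.05, 0, 0, 0]])

```text
clock: 9.98
tool_pos: [0.6204, -0.059, 0.1033]
eef_rot: [0.03, 0.708, -0.03, 0.705]
contact_force: [0.8, -0.2, -0.1]
opening: 0.692
```

Run:
```python
from h import *
go([.419,-.365,.25],85)
```

```text
t 9.97 tcp [ 0.6204 -0.059   0.1033] x [-0.003  0.    -1.   ] y [ 0.085  0.996 -0.   ] yaw_y 85.1 open 0.061 F [ 0.8 -0.2 -0.1]
shift tool [-0.1461 -0.3221 -0.175 ]
roll rad 0.002 q7 1.27
```

arm_command(plan=[[0.04, -0.06, -0.02, -0.01, 0], [0.04, -0.06, -0.04, -0.02, 0], [0.04, -0.026, -0.052, -0.03, 0], [0.04, 0, -0.052, -0.03, 0], [0.04, 0, -0.052, -0.03, 0], [0.04, 0, -0.052, -0.03, 0], [0.04, 0, -0.04, -0.02, 0], [0.04, 0, -0.014, -0.005, 0], [0.04, 0.04, 0, 0, 0], [0.04, 0.06, 0, 0, 0], [0.04, 0, 0, 0, 0]])

```text
clock: 11.35
tool_pos: [0.4237, -0.3529, 0.1337]
eef_rot: [0.031, 0.709, -0.027, 0.704]
contact_force: [0.4, 0.1, -0.5]
opening: 0.692
```

Run:
```python
from h import *
go([.419,-.365,.14],85)
```

```text
t 11.35 tcp [ 0.4237 -0.3529  0.1337] x [-0.007  0.006 -1.   ] y [0.083 0.997 0.005] yaw_y 85.22 open 0.0609 F [ 0.4  0.1 -0.5]
shift tool [-0.0064 -0.0125 -0.0037]
roll rad 0.004 q7 1.79
```

arm_command(plan=[[0.04, -0.003, -0.012, -0.004, 0], [0.04, 0, 0, 0, 0], [0.075, 0, 0, 0, 0], [0.075, 0, 0, 0, 0], [0.078, -0.04, 0, 0, 0], [0.078, -0.06, 0, 0, 0], [0.078, 0, 0.06, 0, 0], [0.078, 0, 0.06, 0.005, 0], [0.078, 0, 0.06, 0.005, 0], [0.078, 0, 0.06, 0, 0], [0.078, 0, 0.06, 0, 0], [0.078, 0, 0.04, 0, 0.017]])

```text
clock: 12.85
tool_pos: [0.4595, -0.0264, 0.2402]
eef_rot: [0.036, 0.706, -0.035, 0.707]
contact_force: [0.7, -1.3, 0.2]
opening: 0.887
```

Run:
```python
from h import *
go([.4623,-.0242,.011],84)
p,d=r.snapshot("side"); cv2.imwrite('pics/s2.png',p[:,:,::-1]);P=cloud("side",d)
for m in comps(P,.35,.75,.05,.36,.07,.13): print(rect(P[m]))
```

```text
t 12.85 tcp [ 0.4595 -0.0264  0.2402] x [ 0.001  0.001 -1.   ] y [0.099 0.995 0.001] yaw_y 84.3 open 0.0782 F [ 0.7 -1.3  0.2]
shift tool [0.2292 0.0022 0.0023]
roll rad 0.005 q7 1.19
[632.2 121.   48.4  21.2  43. ]
```

View pics/s2.png

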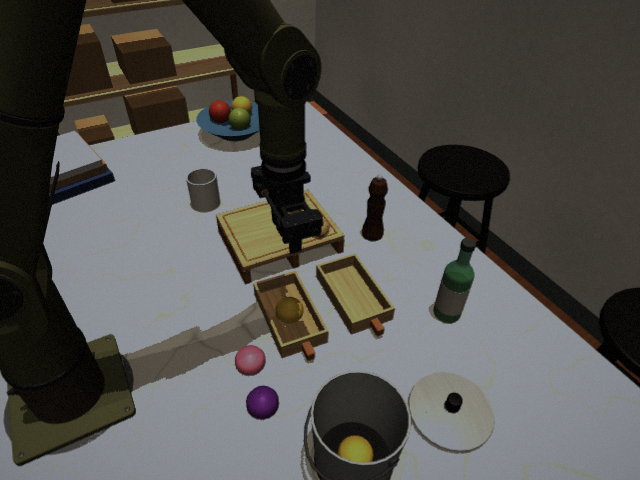

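The first lemon is in the pail at (355,450) and the far tray is empty. The gripper is above the second lemon (288,310).

arm_command(force=20, plan=[[0.078, 0.05, 0.002, 0.002, 0], [0.078, 0.06, 0, 0, 0], [0.078, 0.06, 0, 0, 0], [0.078, 0.035, 0, 0, 0], [0.078, 0.018, 0, 0, 0], [0.078, 0.005, 0, 0, 0], [0.04, 0, 0, 0, 0], [0.04, 0, 0, 0, 0], [0.04, 0, 0, 0, 0], [0.04, 0, 0, 0, 0], [0.04, -0.01, 0, 0, 0], [0.04, -0.04, 0, 0, 0]])

```text
clock: 14.4
tool_pos: [0.4609, -0.0279, 0.0638]
eef_rot: [0.035, 0.708, -0.036, 0.704]
contact_force: [0.6, -0.4, -1.1]
opening: 0.693
```

Run:
```python
from h import *
go([.419,-.365,.24],84)
```

```text
t 14.4 tcp [ 0.4609 -0.0279  0.0638] x [-0.006 -0.001 -1.   ] y [ 0.101  0.995 -0.002] yaw_y 84.18 open 0.061 F [ 0.6 -0.4 -1.1]
shift tool [-0.1756 -0.3399 -0.0085]
roll rad 0.003 q7 0.72
```

arm_command(plan=[[0.04, -0.06, 0, 0, 0], [0.04, -0.06, -0.02, 0, 0], [0.04, -0.05, -0.05, -0.002, 0], [0.04, 0, -0.06, -0.002, 0], [0.04, 0, -0.06, -0.002, 0], [0.04, 0, -0.06, -0.002, 0], [0.04, 0, -0.05, 0, 0], [0.04, 0, -0.034, 0, 0], [0.04, 0, -0.006, 0, 0], [0.04, 0.04, 0, 0, 0], [0.04, 0.06, 0, 0, 0], [0.04, 0, 0, 0, 0]])

```text
clock: 15.9
tool_pos: [0.4176, -0.3562, 0.125]
eef_rot: [0.037, 0.71, -0.034, 0.703]
contact_force: [-0.5, 0.2, -0.4]
opening: 0.695
```

Run:
```python
from h import *
go([.419,-.365,.14],84)
```

```text
t 15.9 tcp [ 0.4176 -0.3562  0.125 ] x [-0.01   0.005 -1.   ] y [0.1   0.995 0.004] yaw_y 84.27 open 0.0612 F [-0.5  0.2 -0.4]
shift tool [-0.015  -0.0085  0.0021]
roll rad 0.005 q7 1.5
```

arm_command(plan=[[0.04, -0.01, -0.009, 0.002, 0], [0.04, 0, 0, 0, 0], [0.075, 0, 0, 0, 0], [0.075, 0, 0, 0, 0], [0.07, -0.04, 0, 0, 0], [0.07, -0.06, 0.01, 0, 0], [0.07, -0.02, 0.05, 0, 0], [0.07, 0, 0.06, 0.02, 0], [0.07, 0, 0.06, 0.02, 0], [0.07, 0, 0.06, 0.02, 0], [0.07, 0, 0.06, 0.02, 0]])

```text
clock: 17.27
tool_pos: [0.5311, -0.0793, 0.2576]
eef_rot: [0.036, 0.707, -0.037, 0.706]
contact_force: [0.4, 0.1, -0.2]
opening: 0.795
```

Run:
```python
from h import *
go([.6295,.2647,.24],153.3)
o=snap('l3')
for n in o:
    P=o[n][1]
    for b in ((.35,.75,.05,.36,.07,.13),): 
        for m in comps(P,*b): print(n,rect(P[m]),np.median(P[m][:,2]).round(3))
```

```text
t 17.27 tcp [ 0.5311 -0.0793  0.2576] x [-0.002 -0.001 -1.   ] y [ 0.103  0.995 -0.001] yaw_y 84.11 open 0.07 F [ 0.4  0.1 -0.2]
shift tool [0.0172 0.3523 0.0626]
roll rad -1.208 q7 1.1
top [631.1 266.3  86.9  39.4  62.8] 0.093
top [618.  152.9  84.9  53.1 -58.1] 0.089
side [628.4 263.4  93.9  40.1  63.3] 0.092
side [615.  147.1  81.8  53.3 -61.6] 0.088
```

View pics/l3_side.png

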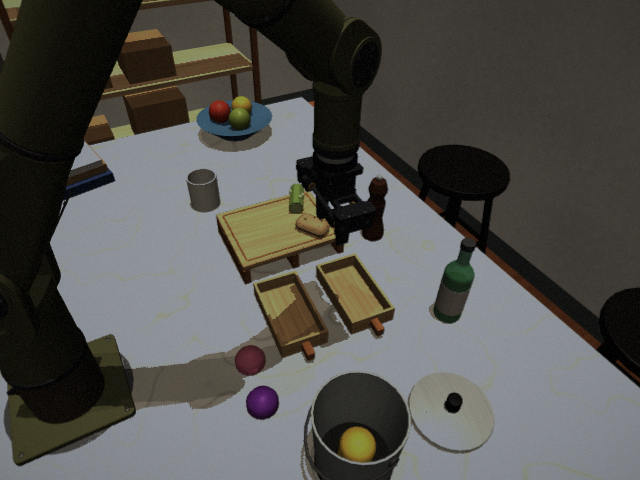

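Both trays are empty and the lemons are in the pail (357,445). The stalk (297,198) and potato (312,225) haven't moved. Next is the potato.

arm_command(plan=[[0.076, 0, 0.057, 0.015, 0], [0.076, 0, 0.06, 0.0155, 0], [0.076, 0, 0.06, 0.0155, 0], [0.076, 0, 0.06, 0.0155, 0], [0.076, 0, 0, 0, 0.186], [0.076, 0, 0, 0, 0.186], [0.076, 0, 0, 0, 0.186], [0.076, 0.04, 0, 0, 0.186], [0.076, 0.05, 0, 0, 0.186], [0.076, 0.02, 0, 0, 0], [0.076, 0, 0, 0, 0]])

```text
clock: 18.75
tool_pos: [0.6145, 0.1476, 0.1455]
eef_rot: [0.347, 0.617, -0.351, 0.613]
contact_force: [-0.2, -0.4, 0.5]
opening: 0.86
```

Run:
```python
from h import *
go([.6165,.150,.064],30)
p,d=r.snapshot("side");P=cloud("side",d)
cv2.imwrite('pics/s3.png',cv2.resize(p[160:280,200:400],None,fx=3.5,fy=3.5)[:,:,::-1])
```

```text
t 18.75 tcp [0.6145 0.1476 0.1455] x [-0.006 -0.002 -1.   ] y [ 0.859  0.513 -0.006] yaw_y 30.85 open 0.0758 F [-0.2 -0.4  0.5]
shift tool [ 0.0815  0.0035 -0.0009]
roll rad 0.015 q7 -0.03
```

View pics/s3.png

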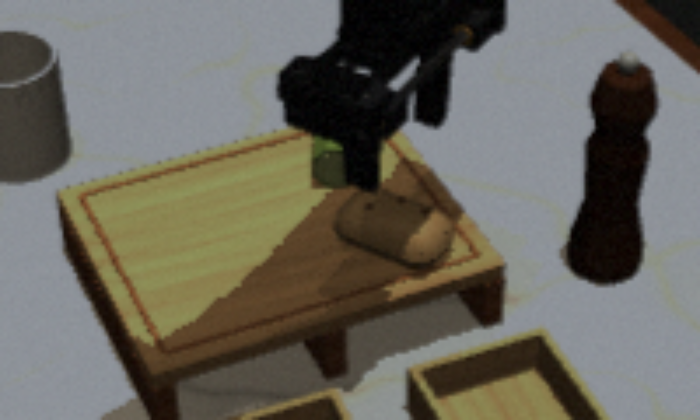

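The gripper is over the potato (crop 395,225), so I'll descend and grip.

arm_command(force=25, plan=[[0.076, 0.04, 0.003, 0, 0.015], [0.076, 0.03, 0, 0, 0], [0.076, 0.011, 0, 0, 0], [0.076, 0, 0, 0, 0], [0.03, 0, 0, 0, 0], [0.03, 0, 0, 0, 0], [0.03, 0, 0, 0, 0], [0.03, 0, 0, 0, 0], [0.03, -0.01, 0, 0, 0], [0.03, -0.04, 0, 0, 0], [0.03, -0.06, 0, 0, 0], [0.03, -0.06, 0, 0, 0]])

```text
clock: 20.3
tool_pos: [0.6183, 0.1498, 0.238]
eef_rot: [0.353, 0.613, -0.354, 0.612]
contact_force: [1.0, 0.2, -1.1]
opening: 0.585
```

Run:
```python
from h import *
go([.419,-.365,.24],30)
```

```text
t 20.3 tcp [0.6183 0.1498 0.238 ] x [-0.002 -0.    -1.   ] y [ 0.866  0.5   -0.002] yaw_y 29.98 open 0.0516 F [ 1.   0.2 -1.1]
shift tool [-0.0015 -0.4299  0.3463]
roll rad -0.0 q7 -0.0
```

arm_command(plan=[[0.03, 0, -0.02, 0.016, 0], [0.03, 0, -0.04, 0.032, 0], [0.03, 0, -0.047, 0.038, 0], [0.03, 0, -0.047, 0.038, 0], [0.03, 0, -0.047, 0.038, 0], [0.03, 0, -0.047, 0.038, 0], [0.03, 0, -0.047, 0.038, 0], [0.03, 0, -0.047, 0.038, 0], [0.03, 0, -0.043, 0.034, 0], [0.03, 0, -0.03, 0.024, 0], [0.03, 0, -0.015, 0.012, 0], [0.03, 0, 0, 0, 0]])

```text
clock: 21.8
tool_pos: [0.4187, -0.3651, 0.2367]
eef_rot: [0.354, 0.612, -0.355, 0.611]
contact_force: [-0.5, 1.1, -1.0]
opening: 0.588
```

Run:
```python
from h import *
go([.419,-.365,.14],30)
```

```text
t 21.8 tcp [ 0.4187 -0.3651  0.2367] x [-0.002 -0.    -1.   ] y [ 0.867  0.498 -0.002] yaw_y 29.87 open 0.0518 F [-0.5  1.1 -1. ]
shift tool [0.0967 0.0004 0.0001]
roll rad -0.002 q7 0.87
```

arm_command(plan=[[0.03, 0.04, 0, 0, 0], [0.03, 0.04, 0, 0, 0], [0.03, 0.013, 0, 0, 0], [0.03, 0, 0, 0, 0], [0.075, 0, 0, 0, 0], [0.075, 0, 0, 0, 0], [0.07, -0.04, 0, 0, 0], [0.07, -0.06, 0, 0, 0], [0.07, -0.01, 0.047, -0.038, 0], [0.07, 0, 0.047, -0.038, 0], [0.07, 0, 0.047, -0.038, 0], [0.07, 0, 0.047, -0.038, 0]])

```text
clock: 23.3
tool_pos: [0.5068, -0.1375, 0.2545]
eef_rot: [0.354, 0.612, -0.354, 0.612]
contact_force: [1.6, -0.4, -0.2]
opening: 0.793
```

arm_command(plan=[[0.062, 0, 0, 0, 0.18], [0.062, 0, 0, 0, 0.18], [0.062, 0, 0, 0, 0.18], [0.062, 0, 0, 0, 0.18], [0.062, 0, 0, 0, 0.18], [0.062, 0, 0, 0, 0.09], [0.062, 0, 0, 0, 0]])

```text
clock: 24.18
tool_pos: [0.5062, -0.139, 0.2542]
eef_rot: [-0.602, -0.371, 0.602, -0.371]
contact_force: [0.2, -0.5, -0.6]
opening: 0.701
```

Run:
```python
from h import *
o=snap('l4')
for n in o:
    P=o[n][1]
    for b in ((.35,.75,.05,.36,.07,.13),): 
        for m in comps(P,*b): print(n,rect(P[m]),np.median(P[m][:,2]).round(3))
go([.6297,.2649,.24],-26.7)
```

```text
top [631.2 266.3  85.9  40.2  62.9] 0.093
side [630.7 266.8  84.3  39.2  66.8] 0.094
t 24.27 tcp [ 0.5061 -0.139   0.2539] x [-0.001 -0.    -1.   ] y [ 0.894 -0.449 -0.001] yaw_y -26.66 open 0.0623 F [ 0.2 -0.5  0. ]
shift tool [ 0.0136 -0.0707 -0.4164]
roll rad 0.001 q7 -0.34
```

View pics/l4_side.png

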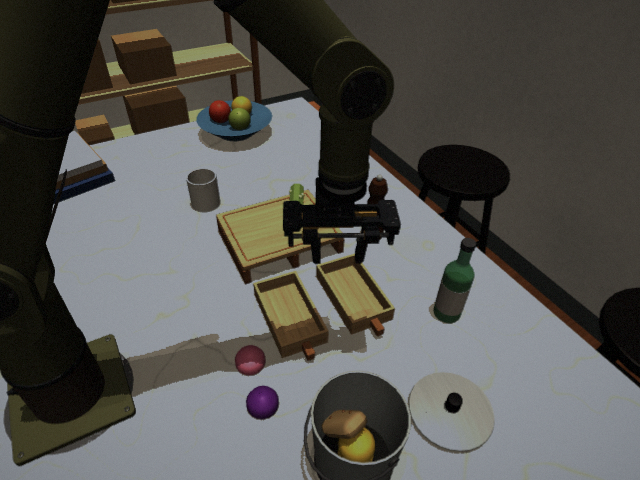

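The potato is in the pail (345,423). The stalk is still at (297,193), so I go to it now.

arm_command(plan=[[0.062, 0, -0.01, -0.05, 0], [0.062, 0, -0.01, -0.06, 0], [0.062, 0, -0.01, -0.06, 0], [0.062, 0, -0.01, -0.06, 0], [0.062, 0, -0.01, -0.06, 0], [0.062, 0, -0.01, -0.06, 0], [0.062, 0, -0.01, -0.05, 0], [0.062, 0.03, 0, -0.016, 0], [0.062, 0.05, 0, 0, 0], [0.062, 0.03, 0, 0, 0], [0.062, 0, 0, 0, 0]])

```text
clock: 25.65
tool_pos: [0.6286, 0.263, 0.1405]
eef_rot: [-0.599, -0.372, 0.605, -0.37]
contact_force: [-0.2, 0.2, 0.9]
opening: 0.707
```

Run:
```python
from h import *
go([.6297,.2652,.067],-26.8)
p,d=r.snapshot("side")
cv2.imwrite('pics/s5.png',cv2.resize(p[160:280,200:400],None,fx=3.5,fy=3.5)[:,:,::-1])
```

```text
t 25.65 tcp [0.6286 0.263  0.1405] x [-0.007 -0.002 -1.   ] y [ 0.893 -0.449 -0.006] yaw_y -26.7 open 0.0623 F [-0.2  0.2  0.9]
shift tool [ 0.0735  0.0004 -0.0028]
roll rad 0.002 q7 -0.95
```

View pics/s5.png

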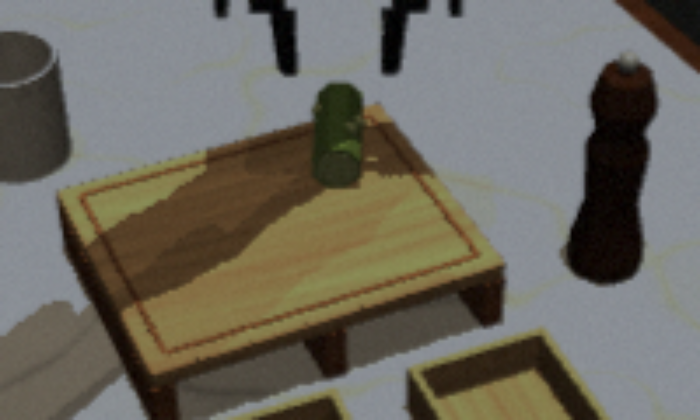

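The fingers straddle the stalk (crop 338,135), so I'll descend and grip.

arm_command(force=30, plan=[[0.062, 0.04, 0, -0.0025, 0], [0.062, 0.025, 0, 0, 0], [0.062, 0.008, 0, 0, 0], [0.062, 0, 0, 0, 0], [0.02, 0, 0, 0, 0], [0.02, 0, 0, 0, 0], [0.02, 0, 0, 0, 0], [0.02, 0, 0, 0, 0], [0.02, -0.01, 0, 0, 0], [0.02, -0.04, 0, 0, 0], [0.02, -0.06, 0, 0, 0], [0.02, -0.06, 0, 0, 0]])

```text
clock: 27.2
tool_pos: [0.6316, 0.2659, 0.2419]
eef_rot: [-0.601, -0.371, 0.603, -0.37]
contact_force: [1.2, 1.2, -0.5]
opening: 0.405
```

Run:
```python
from h import *
go([.419,-.365,.24],-26.8)
```

```text
t 27.2 tcp [0.6316 0.2659 0.2419] x [-0.002 -0.001 -1.   ] y [ 0.893 -0.45  -0.002] yaw_y -26.76 open 0.0357 F [ 1.2  1.2 -0.5]
shift tool [0.0028 0.0942 0.659 ]
roll rad 0.001 q7 -0.95
```

arm_command(plan=[[0.02, 0, 0.004, 0.03, 0], [0.02, 0, 0.008, 0.055, 0], [0.02, 0, 0.0085, 0.06, 0], [0.02, 0, 0.0085, 0.06, 0], [0.02, 0, 0.0085, 0.06, 0], [0.02, 0, 0.0085, 0.06, 0], [0.02, 0, 0.0085, 0.06, 0], [0.02, 0, 0.0085, 0.06, 0], [0.02, 0, 0.0085, 0.06, 0], [0.02, 0, 0.0085, 0.06, 0], [0.02, 0, 0.0085, 0.055, 0], [0.02, 0, 0.0055, 0.039, 0]])

```text
clock: 28.7
tool_pos: [0.4174, -0.3677, 0.241]
eef_rot: [-0.602, -0.37, 0.604, -0.37]
contact_force: [-0.5, 0.5, -0.9]
opening: 0.406
```

Run:
```python
from h import *
go([.419,-.365,.14],-26.8)
```

```text
t 28.7 tcp [ 0.4174 -0.3677  0.241 ] x [-0.002 -0.002 -1.   ] y [ 0.892 -0.453 -0.001] yaw_y -26.93 open 0.0358 F [-0.5  0.5 -0.9]
shift tool [ 0.101   0.0003 -0.0034]
roll rad -0.002 q7 0.08
```

arm_command(plan=[[0.02, 0.04, 0, -0.003, 0], [0.02, 0.04, 0, 0, 0], [0.02, 0.018, 0, 0, 0], [0.02, 0, 0, 0, 0], [0.06, 0, 0, 0, 0], [0.06, 0, 0, 0, 0], [0.06, -0.04, 0, 0, 0], [0.06, -0.06, 0, 0, 0], [0.06, 0, 0.06, 0, 0], [0.06, 0, 0.06, 0, 0], [0.06, 0, 0.06, 0.03, 0], [0.06, 0, 0.01, 0.05, 0]])

```text
clock: 30.2
tool_pos: [0.5564, -0.5136, 0.2426]
eef_rot: [0.602, 0.372, -0.6, 0.373]
contact_force: [1.2, -0.7, 0.1]
opening: 0.682
```

Run:
```python
from h import *
o=snap('l5')
for n in o:
    P=o[n][1]
    for m in comps(P,.35,.75,.05,.36,.07,.13): print(n,'board?',rect(P[m]))
    for m in comps(P,.5,.75,-.5,-.25,.04,.06): print(n,'knob',rect(P[m]))
    for m in comps(P,.35,.485,-.43,-.3,.01,.25): print(n,'pail in',P[m][:,2].max(),np.percentile(P[m][:,2],[50,90]))
go([.6275,-.38,.027],-26.8)
```

```text
top knob [ 628.5 -376.1   25.9   24.8  -16.9]
top pail in 0.1659345964936676 [0.10449319 0.14668606]
side knob [ 621.5 -378.7   26.6   19.2   68.8]
side pail in 0.1645174087532738 [0.10418923 0.14896391]
t 30.3 tcp [ 0.547  -0.523   0.2422] x [-0.005 -0.007 -1.   ] y [ 0.889 -0.457 -0.001] yaw_y -27.22 open 0.0601 F [-0.9 -0.2  0.3]
shift tool [ 0.2138  0.0065 -0.1659]
roll rad -0.007 q7 0.17
```

View pics/l5_side.png

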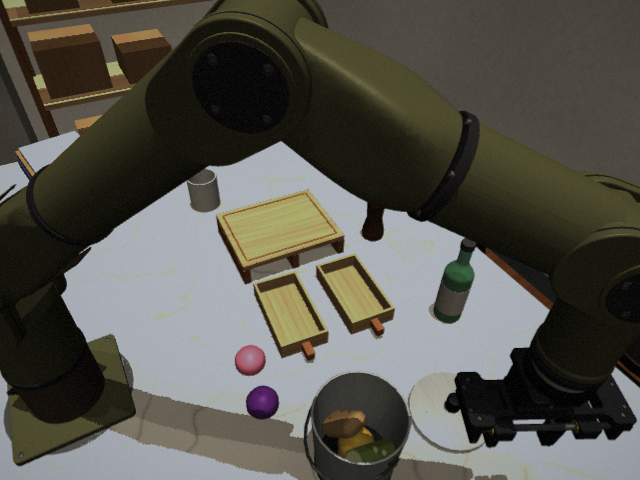

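View pics/l5_top.png

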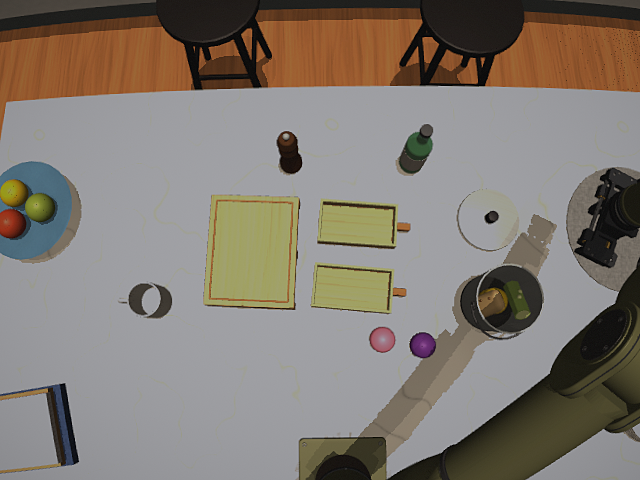

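The board and trays are empty, and the potato and stalk are visible in the pail with a lemon beneath. I'll check the fill height against the lid plug.

Run:
```python
from h import *
for n in("top","side"):
    p,d=r.snapshot(n);P=cloud(n,d)
    m=(np.hypot(P[...,0]-.419,P[...,1]+.365)<.055)&(P[...,2]>.02)
    print(n,np.percentile(P[m][:,2],[50,90,99,100]).round(3))
go([.6287,-.379,.15],-26.8)
```

```text
top [0.112 0.656 0.676 0.683]
side [0.687 0.712 0.719 0.721]
t 30.4 tcp [ 0.5503 -0.5166  0.2426] x [-0.002 -0.001 -1.   ] y [ 0.892 -0.453 -0.002] yaw_y -26.91 open 0.0603 F [-0.1  0.2  0.3]
shift tool [ 0.0924  0.0078 -0.1583]
roll rad -0.002 q7 0.17
```

Run:
```python
from h import *
for n in("top","side"):
    p,d=r.snapshot(n);P=cloud(n,d)
    m=(np.hypot(P[...,0]-.419,P[...,1]+.365)<.058)&(P[...,2]>.01)&(P[...,2]<.25)
    print(n,m.sum(),np.percentile(P[m][:,2],[10,50,90,99,100]).round(3))
```

```text
top 1235 [0.073 0.103 0.12  0.128 0.135]
side 2213 [0.072 0.103 0.121 0.13  0.133]
```

The highest scrap is at 0.135 and the plug underside sits at 0.152, so the lid clears. Fetching the lid.

arm_command(plan=[[0.06, 0, 0.008, -0.05, 0], [0.06, 0, 0, -0.06, 0], [0.06, 0.03, 0, -0.048, 0], [0.06, 0.06, 0, 0, 0], [0.06, 0.05, 0, 0, 0], [0.06, 0.03, 0, 0, 0], [0.06, 0, 0, 0, 0]])

```text
clock: 31.38
tool_pos: [0.6281, -0.3749, 0.0701]
eef_rot: [-0.6, -0.374, 0.603, -0.369]
contact_force: [-0.2, 0.3, 0.7]
opening: 0.682
```

Run:
```python
from h import *
go([.6287,-.379,.027],-26.8)
```

```text
t 31.38 tcp [ 0.6281 -0.3749  0.0701] x [-0.006  0.003 -1.   ] y [ 0.894 -0.448 -0.007] yaw_y -26.63 open 0.0601 F [-0.2  0.3  0.7]
shift tool [0.0431 0.0027 0.0034]
roll rad 0.003 q7 -0.06
```

arm_command(force=40, plan=[[0.06, 0.025, 0.0025, 0.003, 0], [0.06, 0.015, 0, 0, 0], [0.06, 0, 0, 0, 0], [0.06, 0, 0, 0, 0], [0.02, 0, 0, 0, 0], [0.02, 0, 0, 0, 0], [0.02, 0, 0, 0, 0], [0.02, 0, 0, 0, 0]])

```text
clock: 32.38
tool_pos: [0.6294, -0.3813, 0.0323]
eef_rot: [-0.601, -0.372, 0.603, -0.37]
contact_force: [-2.8, 1.2, 3.7]
opening: 0.304
```

Run:
```python
from h import *
st()
```

```text
t 32.38 tcp [ 0.6294 -0.3813  0.0323] x [-0.004  0.    -1.   ] y [ 0.893 -0.45  -0.003] yaw_y -26.76 open 0.0268 F [-2.8  1.2  3.7]
```

arm_command(plan=[[0.02, -0.01, 0, 0, 0], [0.02, -0.03, 0, 0, 0], [0.02, -0.06, 0, 0, 0], [0.02, -0.06, 0, 0, 0], [0.02, -0.06, 0, 0, 0], [0.02, 0, 0, 0, 0], [0.02, 0, 0, 0, 0]])

```text
clock: 33.25
tool_pos: [0.63, -0.3812, 0.2516]
eef_rot: [-0.601, -0.371, 0.603, -0.37]
contact_force: [0.3, 0.5, -2.4]
opening: 0.306
```

Run:
```python
from h import *
go([.419,-.365,.25],-26.8)
o=snap('l6')
P=o['side'][1]
for m in comps(P,.5,.75,-.5,-.25,.15,.24):
    q=P[m]; print('lid',rect(q),np.median(q[:,2])); A=np.c_[q[:,:2]-q[:,:2].mean(0),np.ones(len(q))]; 
    k=np.abs(q[:,2]-np.median(q[:,2]))<.012; print('tilt',np.linalg.lstsq(A[k],q[k,2],rcond=None)[0])
```

```text
t 33.25 tcp [ 0.63   -0.3812  0.2516] x [-0.003  0.    -1.   ] y [ 0.893 -0.45  -0.003] yaw_y -26.75 open 0.027 F [ 0.3  0.5 -2.4]
shift tool [ 0.0023 -0.1957  0.0805]
roll rad 0.001 q7 -0.04
lid [ 620.3 -394.2  159.2  127.   -35.3] 0.2350714369331296
tilt [0.01552208 0.01945915 0.23491477]
```

View pics/l6_side.png

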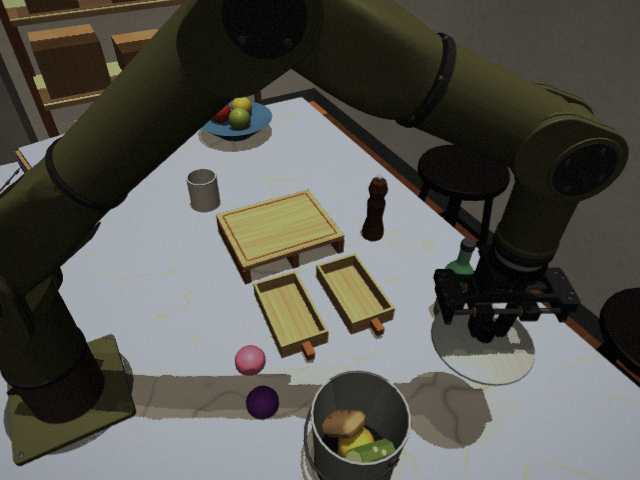

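The lid is held level at (485,345) and the pail is clear at (360,430). Carrying it over.

arm_command(plan=[[0.02, 0, -0.03, 0.0125, 0], [0.02, 0, -0.045, 0.0185, 0], [0.02, 0, -0.05, 0.02, 0], [0.02, 0, -0.045, 0.0185, 0], [0.02, 0, -0.02, 0.009, 0], [0.02, 0, -0.006, 0.002, 0], [0.02, 0.03, 0, 0, 0], [0.02, 0.015, 0, 0, 0], [0.02, 0, 0, 0, 0]])

```text
clock: 34.48
tool_pos: [0.4193, -0.3644, 0.2061]
eef_rot: [-0.601, -0.372, 0.603, -0.37]
contact_force: [-0.1, 0.1, -1.3]
opening: 0.303
```

Run:
```python
from h import *
go([.419,-.365,.1845],-26.8)
```

```text
t 34.48 tcp [ 0.4193 -0.3644  0.2061] x [-0.004  0.002 -1.   ] y [ 0.893 -0.449 -0.005] yaw_y -26.69 open 0.0267 F [-0.1  0.1 -1.3]
shift tool [0.0216 0.0001 0.0007]
roll rad 0.002 q7 0.07
```

arm_command(plan=[[0.02, 0.01, 0, 0, 0], [0.02, 0.007, 0, 0, 0], [0.02, 0.003, 0, 0, 0], [0.02, 0, 0, 0, 0], [0.02, 0, 0, 0, 0]])

```text
clock: 35.1
tool_pos: [0.4193, -0.3653, 0.1879]
eef_rot: [-0.602, -0.371, 0.603, -0.371]
contact_force: [-0.2, 0.0, -2.2]
opening: 0.307
```

Run:
```python
from h import *
go([.419,-.365,.1845],-26.8)
```

```text
t 35.1 tcp [ 0.4193 -0.3653  0.1879] x [-0.002 -0.001 -1.   ] y [ 0.893 -0.45  -0.001] yaw_y -26.76 open 0.027 F [-0.2  0.  -2.2]
shift tool [ 0.0034 -0.0004 -0.0002]
roll rad 0.001 q7 0.06
```

arm_command(plan=[[0.02, 0.003, 0, 0, 0], [0.02, 0.001, 0, 0, 0], [0.02, 0, 0, 0, 0], [0.06, 0, 0, 0, 0], [0.06, 0, 0, 0, 0], [0.06, 0, 0, 0, 0], [0.06, -0.03, 0, 0, 0], [0.06, -0.05, 0, 0, 0], [0.06, -0.02, 0, -0.05, 0], [0.06, 0, 0, -0.06, 0], [0.06, 0, 0, -0.06, 0], [0.06, 0, 0, -0.06, 0]])

```text
clock: 36.6
tool_pos: [0.5235, -0.1582, 0.2834]
eef_rot: [-0.602, -0.371, 0.603, -0.37]
contact_force: [2.0, 0.3, -0.1]
opening: 0.678
```

Run:
```python
from h import *
st()
o=snap('l7')
for n in o:
    P=o[n][1]
    for m in comps(P,.3,.53,-.48,-.25,.15,.24):
        q=P[m]; print(n,'lid',rect(q),np.median(q[:,2])); A=np.c_[q[:,:2]-q[:,:2].mean(0),np.ones(len(q))]; 
        k=np.abs(q[:,2]-np.median(q[:,2]))<.012; print('tilt',np.linalg.lstsq(A[k],q[k,2],rcond=None)[0])
    # trays
    for m in comps(P,.38,.72,-.13,.065,.028,.05): print(n,'tray',rect(P[m]))
    hsv=cv2.cvtColor(o[n][0],cv2.COLOR_RGB2HSV)
    for z0,z1,b in((.022,.04,(.4,.55,-.19,-.12)),(.022,.04,(.55,.7,-.19,-.12))):
        for m in comps(P,*b,z0,z1): print(n,'tab',rect(P[m]),m.sum(),np.median(P[m][:,2]).round(3))
```

```text
t 36.6 tcp [ 0.5235 -0.1582  0.2834] x [-0.002 -0.    -1.   ] y [ 0.893 -0.451 -0.001] yaw_y -26.78 open 0.0597 F [ 2.   0.3 -0.1]
top lid [ 446.4 -430.5   78.3   15.3   20.8] 0.16491706303153697
tilt [-0.08521292  0.23575671  0.16487428]
top tray [619.9 -41.8 185.1 106.9  85.2]
top tray [460.9 -32.4 198.1 106.2  84. ]
top tab [ 449.2 -139.7   36.2   19.1  -86.3] 111 0.03
top tab [ 631.7 -148.1   72.9   45.5    9.3] 193 0.032
side lid [ 419.2 -365.3  158.4  157.8   52.9] 0.16941153814897347
tilt [0.00619835 0.00707373 0.16915289]
side tray [617.5 -42.2 183.4 107.7  85.2]
side tray [458.6 -32.2 196.3 105.9  84.2]
side tab [ 451.3 -140.3  101.2   40.4    0. ] 397 0.032
side tab [ 6.091e+02 -1.482e+02  1.074e+02  5.580e+01  2.000e-01] 415 0.032
```

View pics/l7_side.png

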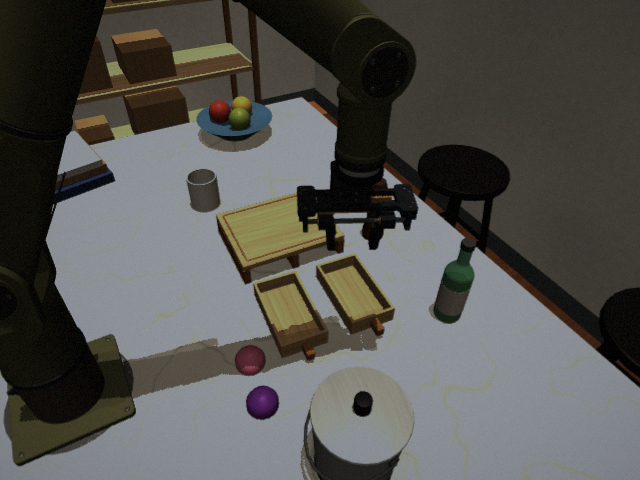

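The lid is level on the rim (360,420), with its top at 0.169 as at the start. Next I'll measure tray and tab poses by colour.

```bash
cat > trays.py <<'E'
from h import *
def tabs(img,P,n):
    hsv=cv2.cvtColor(img,cv2.COLOR_RGB2HSV)
    m=(cv2.inRange(hsv,(3,110,60),(14,255,255))>0)&(P[...,0]>.38)&(P[...,0]<.72)&(P[...,1]>-.2)&(P[...,1]<.11)&(P[...,2]>.024)&(P[...,2]<.038)
    nn,l,s,_=cv2.connectedComponentsWithStats(m.astype(np.uint8))
    for i in range(1,nn):
        if s[i,4]>30: print(n,'tab',rect(P[l==i]),s[i,4],np.median(P[l==i][:,2]).round(3))
def rims(P,n):
    for m in comps(P,.38,.535,-.146,.065,.034,.046)+comps(P,.54,.72,-.158,.065,.034,.046):
        if m.sum()>250: print(n,'rim',rect(P[m]),m.sum())
if __name__=='__main__':
    for n in("top","side"):
        p,d=r.snapshot(n);P=cloud(n,d);tabs(p,P,n);rims(P,n)
E
python3 trays.py
```

```text
top tab [ 608.7 -155.7   29.9   16.1   87.5] 84 0.031
top tab [ 449.2 -140.    29.6   17.5   88.7] 94 0.03
top rim [461.1 -29.  190.9 106.5  84.3] 587
top rim [619.8 -44.9 191.  107.7  85.1] 639
side tab [ 608.3 -156.9   37.2   14.4   77.9] 65 0.032
side rim [458.9 -31.1 193.  106.5  84.1] 782
side rim [616.6 -46.6 194.6 107.4  85.1] 759
```

arm_command(plan=[[0.04, 0, 0, 0, -0.18], [0.04, 0, 0, 0, -0.18], [0.04, 0.05, 0, 0, -0.007], [0.04, 0.03, 0, 0, 0], [0.04, 0, 0, 0, 0]])

```text
clock: 37.42
tool_pos: [0.5202, -0.1617, 0.2015]
eef_rot: [-0.523, -0.475, 0.527, -0.472]
contact_force: [-0.2, -0.2, 0.3]
opening: 0.458
```

Run:
```python
from h import *
go([.449,-.1407,.013],-5.8)
```

```text
t 37.42 tcp [ 0.5202 -0.1617  0.2015] x [-0.008 -0.    -1.   ] y [ 0.995 -0.103 -0.008] yaw_y -5.9 open 0.0404 F [-0.2 -0.2  0.3]
shift tool [ 0.189  -0.0715 -0.0138]
roll rad -0.002 q7 -0.07
```

arm_command(plan=[[0.04, 0.02, -0.03, -0.007, 0], [0.04, 0.04, -0.0415, -0.007, 0], [0.04, 0.05, 0, 0, 0], [0.04, 0.04, 0, 0, 0], [0.04, 0.02, 0, 0, 0], [0.04, 0, 0, 0, 0], [0.04, 0, 0, 0, 0]])

```text
clock: 38.3
tool_pos: [0.4537, -0.1397, 0.0348]
eef_rot: [-0.524, -0.474, 0.525, -0.475]
contact_force: [0.1, 1.2, -0.1]
opening: 0.453
```

Run:
```python
from h import *
go([.449,-.1407,.013],-5.8)
p,d=r.snapshot("side")
cv2.imwrite('pics/s8.png',cv2.resize(p[240:380,220:420],None,fx=3.5,fy=3.5)[:,:,::-1])
p,d=r.snapshot("top")
cv2.imwrite('pics/t8.png',cv2.resize(p[200:340,280:480],None,fx=3.5,fy=3.5)[:,:,::-1])
```

```text
t 38.3 tcp [ 0.4537 -0.1397  0.0348] x [ 0.    -0.001 -1.   ] y [ 0.995 -0.101  0.   ] yaw_y -5.78 open 0.0399 F [ 0.1  1.2 -0.1]
shift tool [ 0.0218 -0.0045  0.0015]
roll rad 0.0 q7 -0.19
```

View pics/s8.png

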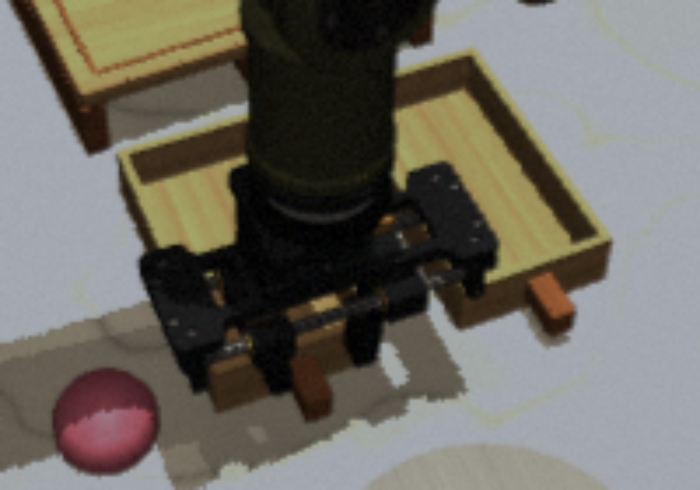

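The fingers straddle the near tab (crop 312,388), slightly off to the +x side, so I shift 4.5 mm and descend.

arm_command(force=25, plan=[[0.04, 0, -0.0045, 0.0015, 0], [0.04, 0.01, 0, 0, 0], [0.04, 0.0115, 0, 0, 0], [0.04, 0, 0, 0, 0], [0.01, 0, 0, 0, 0], [0.01, 0, 0, 0, 0], [0.01, 0, 0, 0, 0], [0.01, 0, 0, 0, 0]])

```text
clock: 39.4
tool_pos: [0.4479, -0.1399, 0.0121]
eef_rot: [-0.524, -0.475, 0.525, -0.474]
contact_force: [0.3, -0.6, 0.3]
opening: 0.202
```

Run:
```python
from h import *
go([.4799,.0895,.013],-3)
for n in("top","side"):
    p,d=r.snapshot(n);P=cloud(n,d)
    for m in comps(P,.38,.535,-.146,.065,.034,.046): 
        if m.sum()>250: print(n,'rim',rect(P[m]))
```

```text
t 39.4 tcp [ 0.4479 -0.1399  0.0121] x [-0.002 -0.    -1.   ] y [ 0.995 -0.1   -0.002] yaw_y -5.72 open 0.0178 F [ 0.3 -0.6  0.3]
shift tool [-0.001   0.009  -0.2314]
roll rad -0.047 q7 -0.2
top rim [507.4 -17.  197.   77.6 -70.8]
```

arm_command(plan=[[0.01, 0, 0.006, -0.001, -0.016], [0.01, 0, 0.008, -0.002, -0.016], [0.01, 0, 0.006, -0.001, -0.016], [0.01, 0, 0, 0, 0], [0.01, 0, 0, 0, 0]])

```text
clock: 40.12
tool_pos: [0.4689, -0.1375, 0.0121]
eef_rot: [-0.512, -0.487, 0.513, -0.487]
contact_force: [-2.1, -1.0, 5.0]
opening: 0.202
```

Run:
```python
from h import *
go([.4681,-.1377,.0121],-3)
for n in("top","side"):
    p,d=r.snapshot(n);P=cloud(n,d); cv2.imwrite(f'pics/t9{n}.png',cv2.resize(p[180:340,200:440] if n=='top' else p[180:380,200:440],None,fx=3,fy=3)[:,:,::-1])
    for m in comps(P,.38,.55,-.14,.1,.034,.046): 
        if m.sum()>50: print(n,'rim',rect(P[m]),m.sum())
```

```text
t 40.12 tcp [ 0.4689 -0.1375  0.0121] x [-0.001 -0.    -1.   ] y [ 0.999 -0.051 -0.001] yaw_y -2.94 open 0.0178 F [-2.1 -1.   5. ]
shift tool [ 0.     -0.0008  0.0002]
roll rad 0.001 q7 -0.18
top rim [476.7 -22.6 184.5 105.9  87.3] 518
side rim [451.1  37.9 149.8  78.9  43.5] 284
```

View pics/t9top.png

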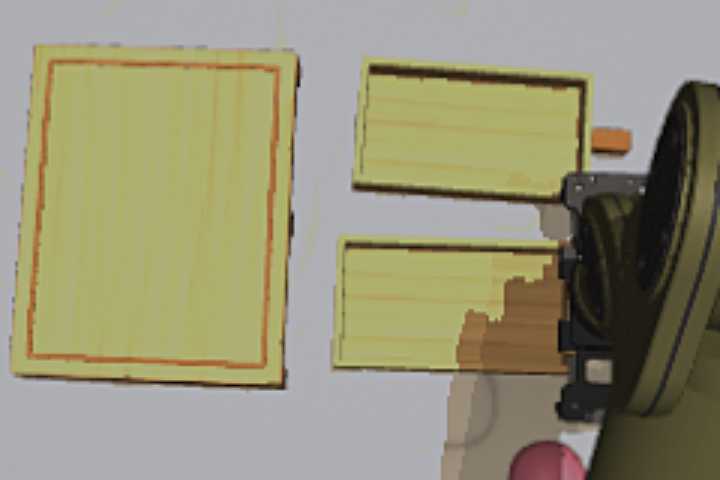

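View pics/t9side.png

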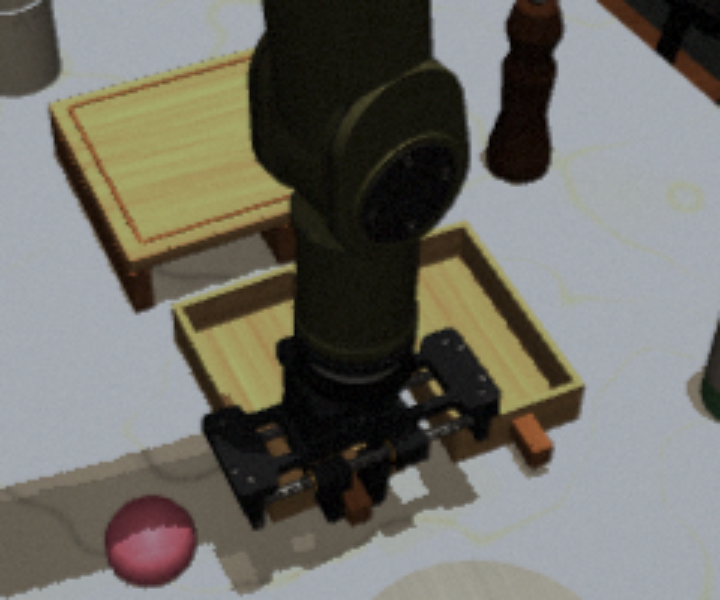

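The near tray is aligned with its bay (top crop 455,305): yaw matches the board and lateral error is about 1 mm. Sliding it in.

arm_command(plan=[[0.01, 0, -0.0012, -0.015, 0], [0.01, 0, 0, -0.02, 0], [0.01, 0, 0, -0.02, 0], [0.01, 0, 0, -0.02, 0], [0.01, 0, 0, -0.02, 0], [0.01, 0, 0, -0.02, 0]])

```text
clock: 40.98
tool_pos: [0.4738, -0.0222, 0.0121]
eef_rot: [-0.513, -0.486, 0.513, -0.487]
contact_force: [1.2, -4.9, 4.6]
opening: 0.201
```

Run:
```python
from h import *
go([.4799,.0895,.0121],-3)
p,d=r.snapshot("side"); cv2.imwrite('pics/s10.png',cv2.resize(p[180:380,200:440],None,fx=3,fy=3)[:,:,::-1])
```

```text
t 40.98 tcp [ 0.4738 -0.0222  0.0121] x [-0.    -0.001 -1.   ] y [ 0.999 -0.053 -0.   ] yaw_y -3.04 open 0.0177 F [ 1.2 -4.9  4.6]
shift tool [-1.000e-04  2.000e-04 -1.119e-01]
roll rad -0.001 q7 -0.33
```

View pics/s10.png

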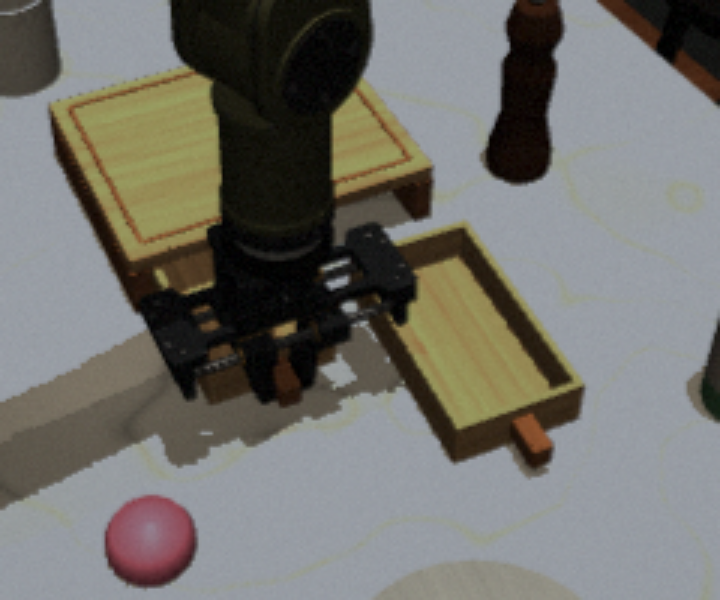

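The tray is entering its bay cleanly with only friction force, so I continue.

arm_command(plan=[[0.01, 0, 0, -0.02, 0], [0.01, 0, 0, -0.02, 0], [0.01, 0, 0, -0.02, 0], [0.01, 0, 0, -0.02, 0], [0.01, 0, 0, -0.015, 0], [0.01, 0, 0, -0.01, 0], [0.01, 0, 0, 0, 0]])

```text
clock: 41.9
tool_pos: [0.4788, 0.0843, 0.0121]
eef_rot: [0.513, 0.488, -0.512, 0.487]
contact_force: [-0.1, -0.5, 6.1]
opening: 0.2
```

arm_command(plan=[[0.01, 0, 0, -0.003, 0], [0.01, 0, 0, -0.003, 0], [0.01, 0, 0, 0, 0]])

```text
clock: 42.28
tool_pos: [0.4789, 0.0884, 0.0121]
eef_rot: [-0.512, -0.487, 0.514, -0.487]
contact_force: [-0.7, -4.5, 6.3]
opening: 0.205
```

Run:
```python
from h import *
go([.4799,.0895,.0121],-3)
p,d=r.snapshot("side"); cv2.imwrite('pics/s11.png',cv2.resize(p[180:380,200:440],None,fx=3,fy=3)[:,:,::-1])
```

```text
t 42.27 tcp [0.4789 0.0884 0.0121] x [-0.001 -0.001 -1.   ] y [ 0.999 -0.052 -0.001] yaw_y -3.01 open 0.0181 F [-0.7 -4.5  6.3]
shift tool [ 0.      0.001  -0.0012]
roll rad -0.0 q7 -0.45
```

View pics/s11.png

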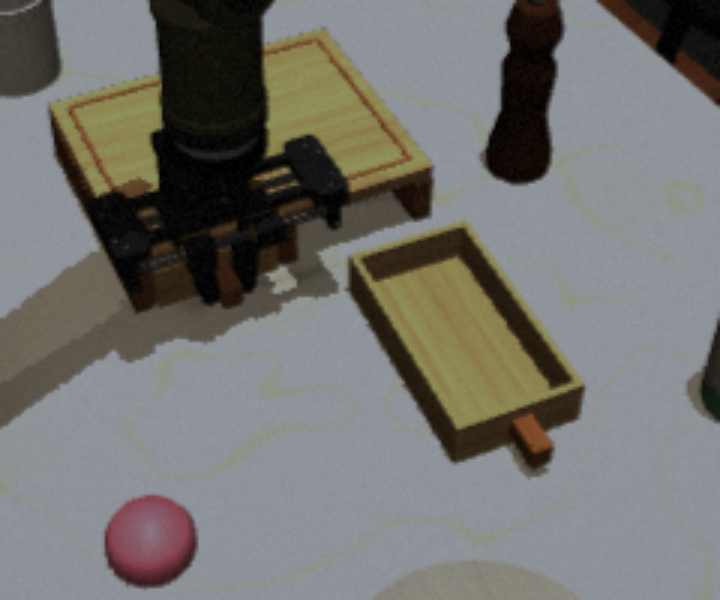

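Nearly home. I'll creep until the stop pushes back.

arm_command(plan=[[0.01, 0, 0, -0.002, 0], [0.01, 0, 0, -0.002, 0], [0.01, 0, 0, 0, 0]])

```text
clock: 42.7
tool_pos: [0.479, 0.0905, 0.0121]
eef_rot: [-0.512, -0.486, 0.515, -0.487]
contact_force: [0.5, -8.5, 6.8]
opening: 0.202
```

arm_command(plan=[[0.01, 0, 0, -0.002, 0], [0.01, 0, 0, 0, 0]])

```text
clock: 42.95
tool_pos: [0.479, 0.0905, 0.0121]
eef_rot: [-0.512, -0.485, 0.516, -0.487]
contact_force: [0.9, -11.5, 6.8]
opening: 0.204
```

The TCP stopped at 0.0905 while force rose to 11.5 N, so the stop is reached. Releasing and moving to the far tray's tab.

arm_command(plan=[[0.04, 0, 0, 0.002, 0], [0.04, 0, 0, 0, 0], [0.04, 0, 0, 0, 0], [0.04, -0.03, 0, 0, 0], [0.04, -0.05, 0, 0.02, 0], [0.04, -0.03, 0.03, 0.05, 0.033], [0.04, 0, 0.03, 0.05, 0], [0.04, 0, 0.03, 0.05, 0], [0.04, 0, 0.02, 0.05, 0], [0.04, 0, 0, 0.02, 0], [0.04, 0, 0, 0, 0]])

```text
clock: 44.32
tool_pos: [0.5686, -0.1539, 0.12]
eef_rot: [-0.52, -0.478, 0.522, -0.477]
contact_force: [0.0, 1.7, 0.0]
opening: 0.453
```

```bash
python3 - <<'E'
from h import *
go([.6085,-.1567,.013],-4.9)
E
python3 trays.py
```

```text
t 44.33 tcp [ 0.5686 -0.1539  0.12  ] x [-0.003 -0.    -1.   ] y [ 0.996 -0.087 -0.003] yaw_y -5.0 open 0.0399 F [0.  1.7 0. ]
shift tool [ 0.1069  0.0403 -0.0007]
roll rad -0.002 q7 -0.08
top tab [ 609.  -145.9   15.    10.2   -3. ] 33 0.031
top tab [481.3  90.7  31.4  16.8  88.4] 74 0.031
top rim [619.7 -44.7 191.  106.9  85.2] 648
side tab [479.6  88.3  38.2  18.   88.1] 80 0.032
side rim [ 611.4 -107.2  106.9   72.3   -5. ] 330
```

arm_command(plan=[[0.04, 0, 0.02, 0, 0], [0.04, 0, 0.0205, 0, 0], [0.04, 0.04, 0, 0, 0], [0.04, 0.035, 0, 0, 0], [0.04, 0, 0, 0, 0], [0.04, 0, 0, 0, 0]])

```text
clock: 45.18
tool_pos: [0.6106, -0.1547, 0.0464]
eef_rot: [-0.52, -0.479, 0.52, -0.479]
contact_force: [0.1, 0.4, 1.6]
opening: 0.452
```

Run:
```python
from h import *
go([.6085,-.1567,.013],-4.9)
p,d=r.snapshot("side")
cv2.imwrite('pics/s12.png',cv2.resize(p[200:380,220:440],None,fx=3,fy=3)[:,:,::-1])
```

```text
t 45.17 tcp [ 0.6106 -0.1547  0.0464] x [-0.001  0.    -1.   ] y [ 0.997 -0.083 -0.001] yaw_y -4.75 open 0.0399 F [0.1 0.4 1.6]
shift tool [ 0.0334 -0.0019  0.0021]
roll rad 0.003 q7 -0.09
```

View pics/s12.png

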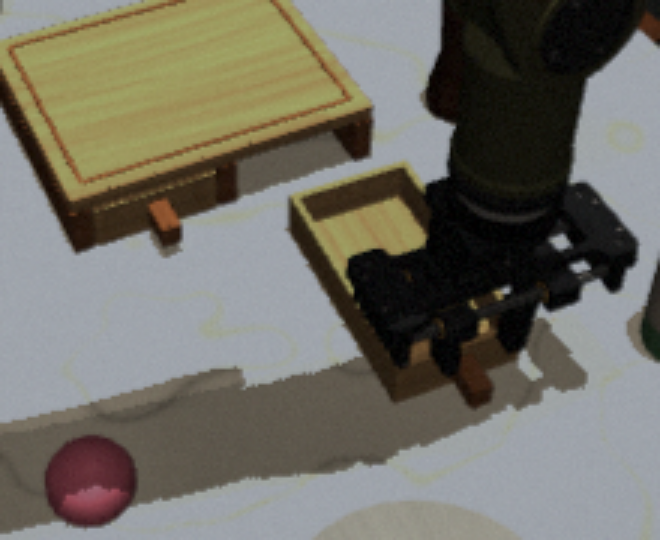

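The near tray is home and flush (crop 150,210). The fingers straddle the far tab (475,385).

arm_command(force=25, plan=[[0.04, 0, -0.002, 0.002, 0], [0.04, 0.015, 0, 0, 0], [0.04, 0.013, 0, 0, 0], [0.04, 0.004, 0, 0, 0], [0.04, 0, 0, 0, 0], [0.01, 0, 0, 0, 0], [0.01, 0, 0, 0, 0], [0.01, 0, 0, 0, 0], [0.01, 0, 0, 0, 0]])

```text
clock: 46.35
tool_pos: [0.6076, -0.1583, 0.0136]
eef_rot: [-0.52, -0.479, 0.521, -0.478]
contact_force: [-0.7, -0.1, 1.6]
opening: 0.204
```

Run:
```python
from h import *
b=np.array([.5494,.2105]);bx=np.array([np.cos(np.radians(-3)),np.sin(np.radians(-3))]);u=np.array([-bx[1],bx[0]])
t=b+.063*bx-.355*u; print(t)
go([*t,.013],-3)
```

```text
[ 0.5937344  -0.14731065]
t 46.35 tcp [ 0.6076 -0.1583  0.0136] x [-0.002 -0.    -1.   ] y [ 0.996 -0.085 -0.002] yaw_y -4.86 open 0.018 F [-0.7 -0.1  1.6]
shift tool [ 0.0006 -0.0147 -0.0098]
roll rad -0.032 q7 -0.1
```

arm_command(plan=[[0.01, 0, -0.005, -0.003, -0.011], [0.01, 0, -0.0055, -0.004, -0.011], [0.01, 0, -0.004, -0.003, -0.01], [0.01, 0, 0, 0, 0], [0.01, 0, 0, 0, 0]])

```text
clock: 46.98
tool_pos: [0.5934, -0.1465, 0.0136]
eef_rot: [-0.512, -0.488, 0.514, -0.486]
contact_force: [-0.8, -0.1, 6.4]
opening: 0.204
```

Run:
```python
from h import *
go([.5937,-.1473,.013],-3)
b=np.array([550.6,211.7]);an=np.radians(-2.9);bx=np.array([np.cos(an),np.sin(an)]);u=np.array([-bx[1],bx[0]])
for n in("top","side"):
    p,d=r.snapshot(n);P=cloud(n,d)
    for m in comps(P,.5,.72,-.14,.1,.034,.046):
        if m.sum()>50:
            q=rect(P[m]);print(n,'rim',q,m.sum(),'board frame',((q[:2]-b)@np.c_[bx,u]).round(1))
```

```text
t 46.98 tcp [ 0.5934 -0.1465  0.0136] x [-0.003  0.    -1.   ] y [ 0.999 -0.052 -0.003] yaw_y -3.0 open 0.0179 F [-0.8 -0.1  6.4]
shift tool [0.0006 0.0003 0.0008]
roll rad 0.0 q7 -0.09
top rim [602.7 -31.6 188.6 106.8  87. ] 530 board frame [  64.3 -240.4]
side rim [601.6   4.9 113.6 107.   86.9] 332 board frame [  61.4 -204. ]
```

arm_command(plan=[[0.01, 0, -0.001, -0.015, 0], [0.01, 0, 0, -0.02, 0], [0.01, 0, 0, -0.02, 0], [0.01, 0, 0, -0.02, 0], [0.01, 0, 0, -0.02, 0], [0.01, 0, 0, -0.02, 0]])

```text
clock: 47.82
tool_pos: [0.5985, -0.0337, 0.0136]
eef_rot: [-0.512, -0.486, 0.515, -0.486]
contact_force: [1.0, -5.9, 6.3]
opening: 0.197
```

Run:
```python
from h import *
go([.6058,.0829,.0136],-3)
p,d=r.snapshot("side"); cv2.imwrite('pics/s13.png',cv2.resize(p[180:380,200:440],None,fx=3,fy=3)[:,:,::-1])
```

```text
t 47.83 tcp [ 0.5985 -0.0337  0.0136] x [-0.003 -0.003 -1.   ] y [ 0.999 -0.054 -0.002] yaw_y -3.1 open 0.0174 F [ 1.  -5.9  6.3]
shift tool [-0.0004  0.001  -0.1168]
roll rad -0.002 q7 -0.24
```

View pics/s13.png

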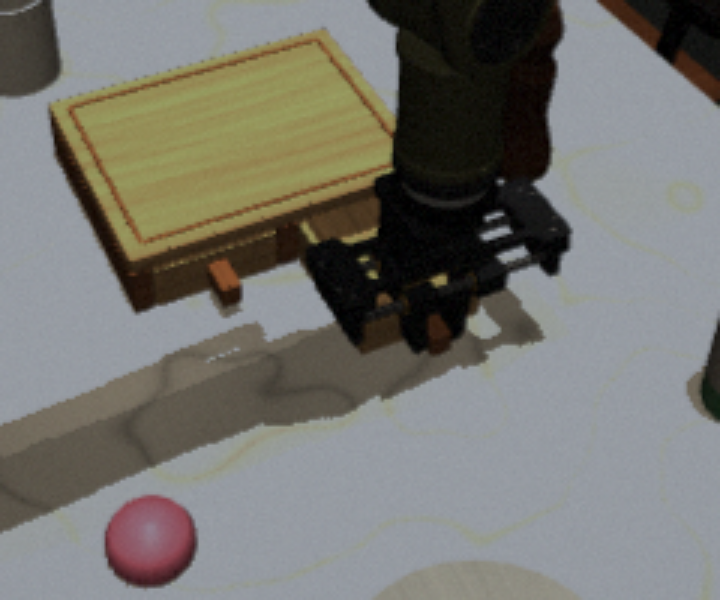

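The far tray is entering its bay (crop 380,300), so I continue.

arm_command(plan=[[0.01, 0, 0.001, -0.02, 0], [0.01, 0, 0, -0.02, 0], [0.01, 0, 0, -0.02, 0], [0.01, 0, 0, -0.02, 0], [0.01, 0, 0, -0.018, 0], [0.01, 0, 0, -0.01, 0], [0.01, 0, 0, 0, 0], [0.01, 0, 0, -0.003, 0], [0.01, 0, 0, 0, 0]])

```text
clock: 49.0
tool_pos: [0.6051, 0.0768, 0.0135]
eef_rot: [-0.512, -0.486, 0.515, -0.487]
contact_force: [-1.3, -4.3, 6.9]
opening: 0.202
```

arm_command(plan=[[0.01, 0, 0, -0.002, 0], [0.01, 0, 0, -0.002, 0], [0.01, 0, 0, 0, 0]])

```text
clock: 49.38
tool_pos: [0.6054, 0.0803, 0.0136]
eef_rot: [-0.512, -0.486, 0.515, -0.487]
contact_force: [-0.8, -4.9, 7.9]
opening: 0.201
```

arm_command(plan=[[0.01, 0, 0, -0.002, 0], [0.01, 0, 0, 0, 0]])

```text
clock: 49.62
tool_pos: [0.6055, 0.0819, 0.0136]
eef_rot: [-0.512, -0.486, 0.515, -0.487]
contact_force: [0.1, -5.8, 7.8]
opening: 0.204
```

arm_command(plan=[[0.01, 0, 0, -0.002, 0], [0.01, 0, 0, -0.001, 0], [0.01, 0, 0, 0, 0]])

```text
clock: 50.0
tool_pos: [0.6055, 0.0819, 0.0136]
eef_rot: [-0.511, -0.485, 0.517, -0.487]
contact_force: [-0.1, -10.2, 7.5]
opening: 0.202
```

arm_command(plan=[[0.01, 0, 0, -0.002, 0], [0.01, 0, 0, 0, 0]])

```text
clock: 50.25
tool_pos: [0.6055, 0.0819, 0.0136]
eef_rot: [-0.51, -0.484, 0.518, -0.487]
contact_force: [-0.9, -12.9, 8.8]
opening: 0.204
```

Stop reached: the TCP is fixed at 0.0819 and force is rising. I'll release, withdraw and inspect.

arm_command(plan=[[0.04, 0, 0, 0.002, 0], [0.04, 0, 0, 0.002, 0], [0.04, 0, 0, 0, 0], [0.04, -0.03, 0, 0, 0], [0.04, -0.05, 0, 0.02, 0], [0.04, -0.06, 0, 0.05, 0], [0.04, -0.06, 0, 0.06, 0], [0.04, -0.06, 0, 0.06, 0], [0.04, 0, 0, 0.06, 0], [0.04, 0, 0, 0.06, 0], [0.04, 0, 0, 0.06, 0], [0.04, 0, 0, 0, 0]])

```text
clock: 51.75
tool_pos: [0.587, -0.2496, 0.2292]
eef_rot: [-0.513, -0.484, 0.517, -0.484]
contact_force: [0.3, -0.2, -0.6]
opening: 0.451
```

Run:
```python
from h import *
from trays import tabs
st();o=snap('end')
for n,b,an in(('top',[550.6,211.7],-2.9),('side',[548.3,209.2],-3.2)):
    p,P=o[n];tabs(p,P,n)
    a=np.radians(an);bx=np.array([np.cos(a),np.sin(a)]);u=np.array([-bx[1],bx[0]])
    for m in comps(P,.3,.53,-.48,-.25,.15,.19):
        q=P[m];k=np.abs(q[:,2]-np.median(q[:,2]))<.012;q=q[k]
        print(n,'lid',rect(q),np.median(q[:,2]).round(4),'tilt',np.linalg.lstsq(np.c_[q[:,:2]-q[:,:2].mean(0),np.ones(len(q))],q[:,2],rcond=None)[0].round(3))
    # tray front faces (side view): points z .012-.036 in front band, board-frame y
    Q=np.stack([(P[...,:2]*1000-b)@bx,(P[...,:2]*1000-b)@u],-1)
    for x0,x1 in((-115,-78),(-48,-12),(12,48),(78,115)):
        m=(Q[...,0]>x0)&(Q[...,0]<x1)&(Q[...,1]<-95)&(Q[...,1]>-130)&(P[...,2]>.012)&(P[...,2]<.036)
        if m.sum()>10: print(n,'tray front y_b',np.median(Q[m][:,1]).round(1),m.sum())
    m=(np.abs(Q[...,0])<130)&(Q[...,1]<-95)&(Q[...,1]>-130)&(P[...,2]>.046)&(P[...,2]<.056)
    if m.sum()>10: print(n,'board edge y_b',np.median(Q[m][:,1]).round(1),m.sum())
p=o['side'][0];cv2.imwrite('pics/e.png',cv2.resize(p[180:300,200:380],None,fx=4,fy=4)[:,:,::-1])
```

```text
t 51.75 tcp [ 0.587  -0.2496  0.2292] x [-0.003 -0.004 -1.   ] y [ 0.998 -0.063 -0.003] yaw_y -3.59 open 0.0397 F [ 0.3 -0.2 -0.6]
top tab [607.1  84.9  31.8  15.6  89.2] 85 0.031
top tab [481.1  90.6  31.6  16.8  87.2] 77 0.031
top lid [ 442.3 -309.7  129.    48.3  -14.3] 0.1666 tilt [-0.038 -0.109  0.167]
top tray front y_b -107.3 12
top board edge y_b -106.8 66
side tab [604.9  82.9  38.3  19.4  77. ] 70 0.032
side tab [479.4  88.7  33.3  18.5  86.1] 77 0.031
side lid [ 419.6 -366.   158.8  157.9   62.8] 0.1693 tilt [0.007 0.007 0.169]
side tray front y_b -107.5 103
side tray front y_b -107.3 93
side tray front y_b -106.8 97
side tray front y_b -106.5 87
side board edge y_b -107.0 286
```

View pics/end_side.png

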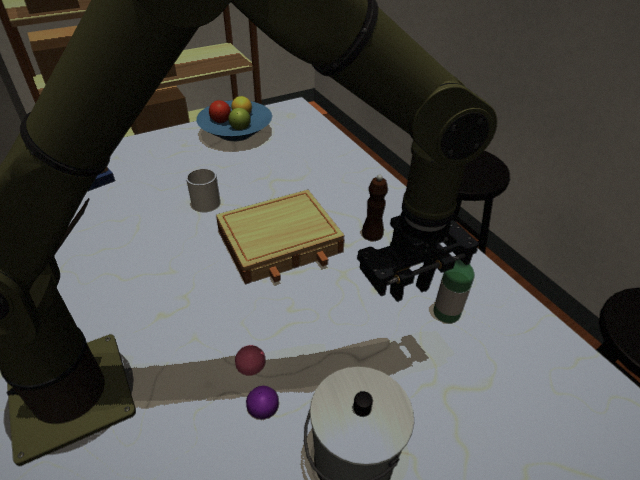

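View pics/e.png

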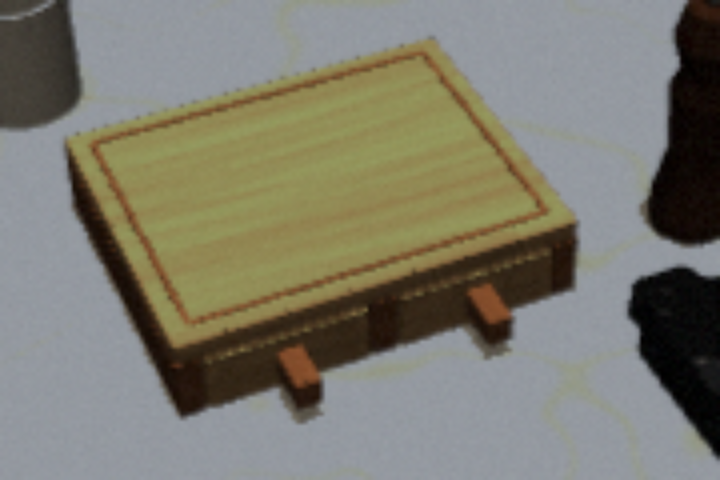

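View pics/end_top.png

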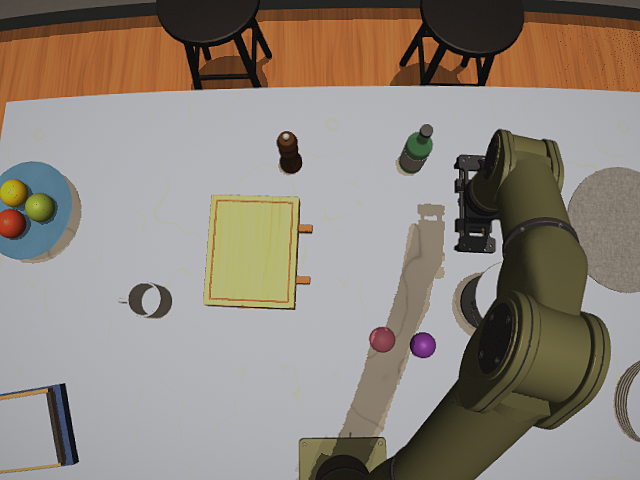

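Both trays are flush (fronts within about 1 mm of the board edge) with their tabs at top (305,229) and (303,281). The lid is level at its starting height, and the bystanders haven't moved.

```bash
python3 -c "
from plant import r
print(r.finish_job())"
```

```text
the job is handed in; nothing more can be done
None
```

The job is done and handed in at about 52 s of the 210 s limit. I took the lid off and put both lemons, the potato and the stalk into the pail. I then put the lid back on and slid both trays home by their tabs.

- **Lid:** its top is at 0.169 m, the same height as at the start. It tilts less than 1° and is centred on the pail within about 1 mm. These figures are from the side view only, because the arm blocked the top view of the lid.
- **Trays:** the fronts are 106.5–107.5 mm from the board's middle, against 107.0 mm measured for the board edge. Both tabs point outward, and each tray was pushed until the stop pushed back (11–13 N).
- **Scraps:** the board and both trays were empty. I saw the potato, the stalk and one lemon in the pail. The second lemon was not seen separately, but I released it in the pail's mouth and it was nowhere else in view.
- **Bystanders:** the mill, mug, bottle and the pink and purple balls look unmoved.
- **Disagreements and checks:** the two cameras differed by 2–5 mm in places, so I used averages. No check failed.

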